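Knock a stuck cast block out of its tilted mould

TASK

The green cast block is stuck in the pocket of the blue tilted casting mould. Take the orange-handled knockout rod, push it up through the hole in the mould's back plate until the block stands well out of the mouth, and lay the rod back on its grey V cradle. Then pull the block out and lay it lengthways on the white sloped rest, its lower end against or just short of the lip, without dropping the block or shoving the other things about.

Things in the scene. Friction and masses are not known exactly. Their poses are not given: they have to be found in the camera images.
- mould: blue casting mould fixed to the table on four steel posts (base 150 x 100 x 10 mm), 71 x 71 mm across its pocket axis, 96 mm long. Origin on the table under the centre of its back plate's outer face, x away from the robot, z up. The axis slopes up at 30 degrees from level, direction (0.866, 0, 0.5) here; the back plate faces the robot and downward, the mouth away and upward.
- clamp_pad: black rubber pad, 18 x 22 mm, sprung, in the mould's roof near the mouth (79 mm along the pocket axis); origin at the middle of its underside. It clamps the block: sliding the block takes about 6 to 14 N, and the block stays where it is left, also when the rod is withdrawn. Once 40 mm stand out of the mouth the block can be gripped by its sides and drawn out
- mould_axis (a point): where the pocket axis meets the back plate's outer face, 120 mm above the table; x along the axis towards the mouth, y level, z square to both. Along x: plate 0 to 12 mm, pocket 47 x 47 mm from 12 mm to the mouth at 96 mm. One 18 mm round hole runs through the plate along x, at z = 0 but up to 12 mm off the axis in y, different each time: not measured, to be felt for or seen
- block: the green cast block, 80 x 44 x 44 mm (x, y, z), about 0.2 kg, white dots on its top and its outer end. Origin at its centre, x along its 80 mm length. At the start it sits against the back plate inside the pocket, its outer end 3 to 4 mm inside the mouth, x along the pocket axis.
- rod: knockout rod, 160 mm, 0.12 kg; origin on its axis, where to grip; x along it to the tip. Orange handle 22 mm in diameter from x = -52 to +38 mm, dark collar 30 mm in diameter to +44, steel shaft 14 mm in diameter to +108, its last 4 mm tapering to 10 mm. The collar stops on the plate with the tip 52 mm into the pocket
- rod_tip (a point): middle of the rod's tip, 108 mm from the rod's origin along its x
- cradle: grey cradle with two V posts, fixed to the table, base 135 x 60 x 8 mm. Origin on the table under the rod's origin; x along the rod, towards its tip. The rod lies in the Vs with its axis level, 60 mm above the table; the posts stand at x = -43 and +70 mm, 8 mm thick.
- rest: white sloped rest, fixed to the table, on a base 110 x 75 x 8 mm; origin on the table under the middle of the sloping surface, x towards its upper end
- rest_seat (a point): middle of the rest's sloping surface, 70 mm above the table; 90 mm long (x, up the slope, 20 degrees above level), 34 mm wide (y), z square to it. A lip at the lower end (inner face at x = -45 mm) rises 12 mm above the surface. A block lying there has its centre at z = 22 mm, and at x = -5 mm when it touches the lip
- tip_box: bystander: green box of pipette tips, 84 x 120 x 63 mm, loose; origin at the centre of its underside
- tape_roll: bystander: flat beige roll of adhesive tape, 100 mm in diameter, 25 mm high, loose; origin at the centre of its underside
- dropper: bystander: dropper bottle with blue cap, 25 x 24 x 67 mm, loose; origin at the centre of its underside

How it is judged:
By the outcome, as a careful person would: the job done as asked, in the order asked, and still so for the second after the job is handed in, with the robot touching nothing.
It also fails if it takes over 61 s, if anything falls off the work surface, if the arm or the gripper's body presses on something with over 40 N, if the wrist force passes 120 N, or if a joint passes its speed limit or range.

ROBOT

A 7-joint arm with a two-finger parallel gripper is mounted at the origin on a cart in front of the work surface, level with it; the furniture and walls round the work are solid. World frame = base frame: x ahead of the robot, y to its left, z up, the work surface at z = 0. Lengths are in m, angles in rad, forces in N, time in s.
With the tool pointing down it reaches from about 0.4 to 0.85 m from the base axis. Payload 10.4 kg.
Tool frame: the origin (TCP) lies on the front face of the gripper's body, between the roots of the fingers; the fingertips stand 70 mm ahead of it and the grasp point (between the pads) lies 51 mm ahead of it (arm.grip_depth is the distance from the TCP to the grasp point, in m); x points along the fingers, z is the direction in which the jaws open and shut, and the axes are right-handed (so a half turn about x gives the same grasp; the last joint's range is limited). The gripper opens to 87 mm and grips with 3 to 60 N. Pads are 19 mm wide; open, the fingers measure 117 mm over their backs; the gripper's body (75 mm by 190 mm) begins 51 mm behind the grasp point.
Start: joints at [-1.286, 0.332, -0.065, 1.46, 0.022, 1.35, -0.088], TCP at [0.189, 0.596, 0.292] pointing down, gripper open.
Joint ranges: [-2.6, 2.6], [-0.5, 2.12], [-1.47, 1.34], [0.16, 2.42], [-1.27, 4.41], [0.06, 2.06], [-2.6, 2.6]. Speed limits (rad/s): [2.22, 2.22, 2.79, 2.79, 3.14, 3.14, 3.14].

INTERFACE

Orientations are given as a rotation vector (axis times angle).
In Python, from rig import arm gives the robot as it stands.
- The arm moves only by the tool move_arm, never from a script. Its argument "moves" is a list of rows, each a list of 5 numbers: the shift along the tool's x, y, z normalised to -1 to 1, where 1 is 300 mm, then the turn about the tool's x normalised to -1 to 1, where 1 is 90 degrees, then the closure, from -1 (fully open) to 1 (shut), so that 0 is half open. A call has 1 to 20 rows; each row is the pose to reach, as a shift and turn from the pose commanded when the call began, along the tool's axes at that moment; what a row does not reach only later rows make up. A row lasts 1/8 s, in which the tool goes at most 62.5 mm and 10.7 degrees, less where a joint would pass 70% of its speed; a pose out of reach is approached as far as the arm can. A call with a number of a shift or a turn outside -1 to 1 is refused whole. A call with a gripper value outside its range is refused whole. The fingers move at their own pace and stop on an object; "force" is the grip in N (left out, the last holds). Time passes only in rows, so rows that repeat a pose let the fingers close. It gives the time, the measured TCP pose, the force and the opening at its end, in the units of the state.
- arm.observe(): the state, without advancing time (a new reading comes with each control period).
- arm.get_image(name): name is "side" or "top" or "wrist"; returns (picture, depth): 400x640x3 uint8, red, green, blue; 400x640 float32, m along the optical axis (not along the pixel's ray), 0 where there is no reading.
- arm.camera_info(name): a dict with "camera_matrix" (3x3 intrinsics, pixels), "R" (3x3) and "t" (3): a world point X has camera coordinates R X + t. Camera axes: x right, y down, z forward; pixel columns grow to the right and rows downward; lengths in m; the calibration is good to about 2 mm. A picture is of the moment at which its call begins: read the wrist's pose just before it. camera_info takes no time and is no camera call; for the wrist camera it gives the pose at the moment of the call.
- arm.sign_off(): hands the job in, once; it reports no verdict.
The state is a dict: "time": time; "q": joint angles; "joint_velocities": joint speeds; "effort": joint torques, N m; "tool_pos": TCP position; "tcp_rot": TCP orientation; "contact_force": force on the tool from outside, world axes, zero at the start; "torque": the same for the moment, N m; "opening": opening from 0.0 (shut) to 1.0 (fully open).
Only numpy, scipy, OpenCV 4.12 (cv2) and the standard library are available. Lean on these libraries where they do the work, as an engineer would, in place of code of your own. Each camera call takes 0.05 s, during which the arm holds its last target.

## Working session

There is one attempt and no reset: what is moved stays moved. The work goes in short steps, Python scripts to look and compute and a tool call to move; the robot and the scene stay as the last step left them, time stands still between calls to the robot, and variables do not carry over. Pictures are saved under pics/ and viewed, and the job is handed in when it is done.

Besides the shell and the picture viewer there is one more tool, called after ">>>" as name(argument=value, ...), one argument or row to a line, values as JSON. move_arm: Moves the arm, as the interface text tells. Scaled input: -1 to 1 covers 300 mm each way for a shift and 90 degrees each way for a turn. Its arguments: {"type":"object","properties":{"moves":{"type":"array","items":{"type":"array","items":{"type":"number","minimum":-1,"maximum":1}}},"force":{"type":"number"}},"required":["moves"]}

```bash
ls -la; mkdir -p pics
cat > h.py <<'E'
import numpy as np, cv2
from scipy.spatial.transform import Rotation as Ro
from rig import arm
def snap(n,f):
    ci=arm.camera_info(n); im,d=arm.get_image(n)
    cv2.imwrite('pics/%s.png'%f,im[:,:,::-1]); np.savez('pics/%s.npz'%f,im=im,d=d,K=ci['camera_matrix'],R=ci['R'],t=ci['t']); return im,d,ci
E
python3 - <<'E'
from h import *
s=arm.observe()
for k,v in s.items(): print(k,np.round(v,4))
print(Ro.from_rotvec(s['tcp_rot']).as_matrix().round(3))
print([a for a in dir(arm) if a[0]!='_'],arm.grip_depth)
for n in ['side','top','wrist']:
    im,d,ci=snap(n,n+'0')
    C=-np.array(ci['R']).T@np.array(ci['t']); print(n,C.round(3),np.array(ci['R'])[2].round(3),np.array(ci['camera_matrix'])[0,0])
E
```

```text
total 12
drwxr-xr-x  3 agent agent 4096 Dec  7 14:55 .
drwxr-xr-x 23 root  root  4096 Dec  7 14:55 ..
drwxr-xr-x  2 agent agent 4096 Dec  7 14:55 pics
time 0.0
q [-1.2856  0.3329 -0.0647  1.4609  0.0216  1.3499 -0.0885]
joint_velocities [-0.001  -0.0024 -0.0018 -0.0003  0.001   0.0008 -0.0008]
effort [ 2.00000e-04 -6.23274e+01  2.45000e-02 -3.89876e+01 -6.15000e-02
  3.98000e-02  1.00000e-04]
tool_pos [0.1893 0.5953 0.2914]
tcp_rot [-0.9805  1.3404  0.9789]
contact_force [ 0.4557  0.0433 -0.5319]
torque [ 0.0546 -0.0198  0.0022]
opening 1.0019
[[-0.    -0.953  0.303]
 [-0.001  0.303  0.953]
 [-1.    -0.    -0.001]]
['Unreachable', 'camera_info', 'get_image', 'grip_depth', 'observe', 'sign_off'] 0.051
side [ 0.311 -0.905  0.722] [ 0.255  0.785 -0.564] 434.30975026269545
top [ 0.504 -0.057  1.12 ] [ 0.099 -0.012 -0.995] 379.89955854524777
wrist [0.125 0.615 0.384] [ 0.233 -0.075 -0.97 ] 313.59025570655444
```

View pics/side0.png

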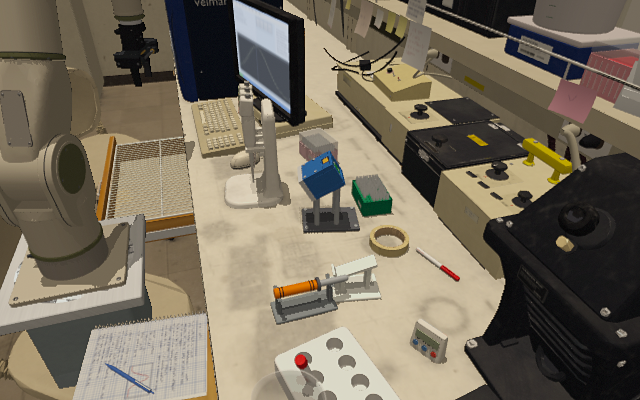

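View pics/top0.png

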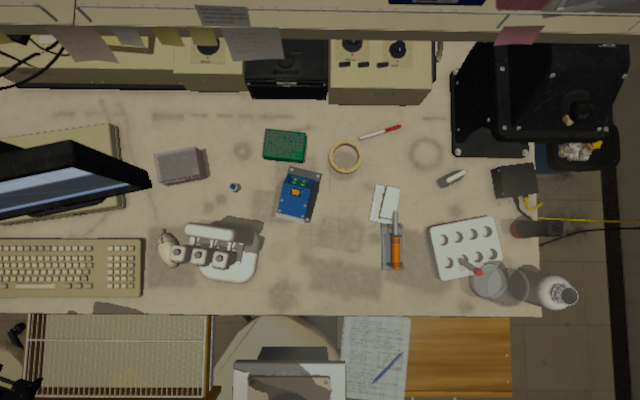

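View pics/wrist0.png

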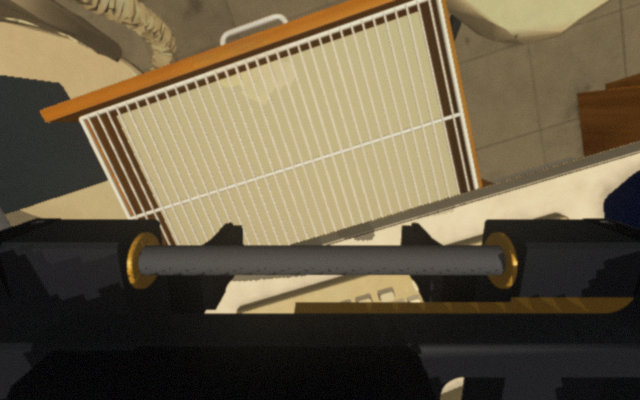

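Run:
```python
import cv2
s=cv2.imread('pics/side0.png'); t=cv2.imread('pics/top0.png')
cv2.imwrite('pics/s0a.png',cv2.resize(s[130:330,220:420],None,fx=3,fy=3,interpolation=cv2.INTER_CUBIC))
cv2.imwrite('pics/t0a.png',cv2.resize(t[110:290,240:440],None,fx=3.3,fy=3.3,interpolation=cv2.INTER_CUBIC))
```

```text
(no output)
```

View pics/s0a.png

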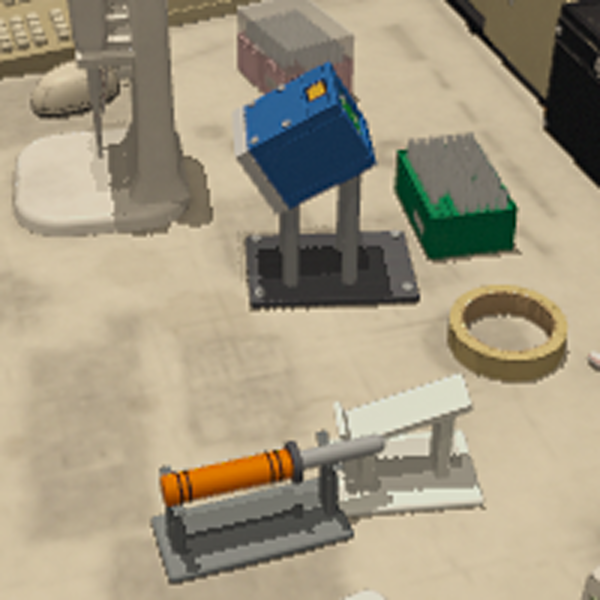

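View pics/t0a.png

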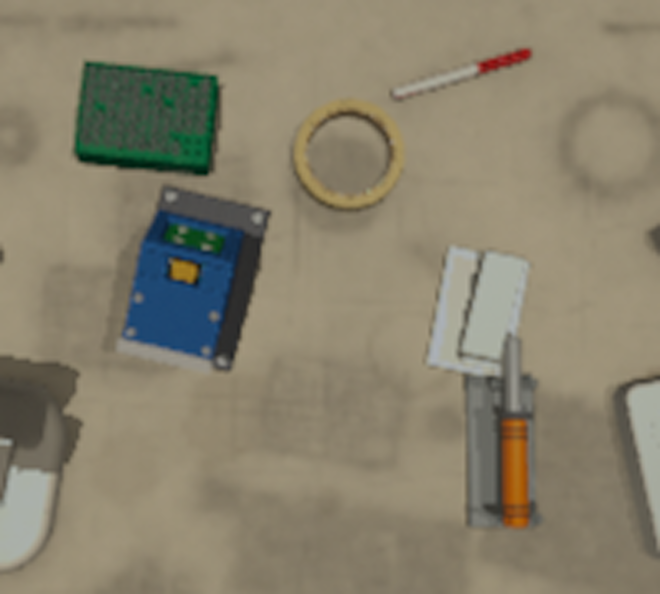

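```bash
cat >> h.py <<'E'
def load(f): return dict(np.load('pics/%s.npz'%f))
def cloud(D):
    d=D['d'];K=D['K'];h,w=d.shape
    v,u=np.mgrid[:h,:w]
    P=np.stack([(u-K[0,2])/K[0,0]*d,(v-K[1,2])/K[1,1]*d,d],-1)
    return (P-D['t'])@D['R']
def ray(D,u,v):
    K=D['K'];r=np.array([(u-K[0,2])/K[0,0],(v-K[1,2])/K[1,1],1.]);return -D['R'].T@D['t'],D['R'].T@r
def onz(D,u,v,z):
    o,r=ray(D,u,v);return o+r*(z-o[2])/r[2]
def hsv(D): return cv2.cvtColor(D['im'],cv2.COLOR_RGB2HSV)
E
python3 - <<'E'
from h import *
for n in ['top0','side0']:
    D=load(n);P=cloud(D);H=hsv(D);ok=D['d']>0
    org=ok&(H[...,0]>5)&(H[...,0]<20)&(H[...,1]>190)&(H[...,2]>120)
    blu=ok&(H[...,0]>100)&(H[...,0]<120)&(H[...,1]>150)&(H[...,2]>50)
    for nm,m,bx in [('org',org,(.3,.75,-.5,0)),('blu',blu,(.3,.8,-.1,.3))]:
        p=P[m];p=p[(p[:,0]>bx[0])&(p[:,0]<bx[1])&(p[:,1]>bx[2])&(p[:,1]<bx[3])&(p[:,2]>.02)&(p[:,2]<.3)]
        print(n,nm,len(p),p.mean(0).round(4),p.min(0).round(3),p.max(0).round(3))
        c=p[:,:2]-p[:,:2].mean(0);u,s,vt=np.linalg.svd(c,full_matrices=False);print(vt[0],s)
    # table check
    print('table z', np.median(P[(P[...,0]>.45)&(P[...,0]<.6)&(P[...,1]>-.15)&(P[...,1]<-.05)&ok][:,2]))
E
```

```text
top0 org 186 [ 0.4634 -0.2914  0.0701] [ 0.422 -0.302  0.062] [ 0.509 -0.283  0.075]
[-0.99985021 -0.0173078 ] [0.32257649 0.07058116]
top0 blu 866 [ 0.6053 -0.0146  0.1754] [ 0.556 -0.061  0.046] [0.669 0.168 0.202]
[-0.0725656  -0.99736364] [0.82463796 0.80451471]
table z 0.0006046076253780708
side0 org 351 [ 0.4619 -0.2968  0.0681] [ 0.417 -0.305  0.056] [ 0.62  -0.017  0.194]
[-0.96569182 -0.2596908 ] [0.50619093 0.2704959 ]
side0 blu 1194 [ 0.6014 -0.038   0.1595] [ 0.552 -0.066  0.099] [0.664 0.024 0.2  ]
[-0.86863551  0.49545167] [0.86840146 0.70102773]
table z 0.00030489460075175184
```

Run:
```python
from h import *
D=load('top0');P=cloud(D);H=hsv(D);ok=D['d']>0
# rod
m=((H[...,0]>5)&(H[...,0]<20)&(H[...,1]>170)&(H[...,2]>90)&(P[...,0]<.53)&(P[...,0]>.4)&(P[...,1]<-.2)&(P[...,1]>-.4)).astype(np.uint8)
ys,xs=np.nonzero(m); W=np.array([onz(D,u,v,.06) for u,v in zip(xs,ys)])
print('orange at z=.06 x',W[:,0].min(),W[:,0].max(),'y',W[:,1].min(),W[:,1].max(),W.mean(0))
for x0 in np.arange(.41,.52,.01):
    s=W[abs(W[:,0]-x0)<.006]
    if len(s): print(round(x0,3),s[:,1].min().round(4),s[:,1].max().round(4),((s[:,1].min()+s[:,1].max())/2).round(4))
# shaft: high points
q=P[(P[...,0]>.5)&(P[...,0]<.6)&(P[...,1]<-.27)&(P[...,1]>-.33)&(P[...,2]>.045)&ok]
q=q[np.argsort(q[:,0])]
for x0 in np.arange(.515,.6,.01):
    s=q[(abs(q[:,0]-x0)<.006)]
    if len(s): print(round(x0,3),len(s),s[:,1].min().round(4),s[:,1].max().round(4),s[:,2].max().round(4))
# mould roof plane
blu=ok&(H[...,0]>100)&(H[...,0]<125)&(H[...,1]>150)&(P[...,0]>.5)&(P[...,0]<.72)&(P[...,1]>-.1)&(P[...,1]<.1)&(P[...,2]>.13)
p=P[blu];
for _ in range(5):
    c=p.mean(0);u,s,vt=np.linalg.svd(p-c,full_matrices=False);n=vt[2]*np.sign(vt[2][2]);r=(p-c)@n;p=p[abs(r)<.004]
print('roof n',n,'c',c,len(p),r.std(),'slope',np.degrees(np.arccos(n[2])),'yaw',np.degrees(np.arctan2(-n[1],-n[0])))
D2=load('side0');P2=cloud(D2);H2=hsv(D2)
blu=(D2['d']>0)&(H2[...,0]>100)&(H2[...,0]<125)&(H2[...,1]>150)&(P2[...,0]>.5)&(P2[...,0]<.72)&(P2[...,1]>-.1)&(P2[...,1]<.1)&(abs((P2-c)@n)<.006)
p2=P2[blu]
for _ in range(5):
    c2=p2.mean(0);u,s,vt=np.linalg.svd(p2-c2,full_matrices=False);n2=vt[2]*np.sign(vt[2][2]);r=(p2-c2)@n2;p2=p2[abs(r)<.004]
print('side roof n',n2,c2,len(p2),'slope',np.degrees(np.arccos(n2[2])),'yaw',np.degrees(np.arctan2(-n2[1],-n2[0])))
```

```text
orange at z=.06 x 0.42081103516555607 0.5088987003308019 y -0.30238869344815583 -0.28259772012975987 [ 0.46436409 -0.29255435  0.06      ]
0.42 -0.3018 -0.2852 -0.2935
0.43 -0.3019 -0.2852 -0.2936
0.44 -0.3021 -0.2826 -0.2923
0.45 -0.3022 -0.2827 -0.2924
0.46 -0.3023 -0.2827 -0.2925
0.47 -0.3024 -0.2828 -0.2926
0.48 -0.2997 -0.2829 -0.2913
0.49 -0.2999 -0.283 -0.2914
0.5 -0.3 -0.2831 -0.2916
0.51 -0.3 -0.2832 -0.2916
0.515 32 -0.3042 -0.2764 0.0765
0.525 24 -0.2971 -0.2845 0.0693
0.535 38 -0.3079 -0.2713 0.0704
0.545 44 -0.3079 -0.2712 0.0701
0.555 32 -0.2978 -0.2709 0.0705
0.565 42 -0.2978 -0.2702 0.0697
0.575 39 -0.2947 -0.2721 0.0695
0.585 22 -0.2861 -0.2713 0.0688
0.595 27 -0.2879 -0.2705 0.0742
roof n [-0.21422542  0.00231135  0.97678152] c [ 0.590306   -0.01219365  0.17572661] 164 0.0020641306834840675 slope 12.370819516668645 yaw -0.6181605263943405
side roof n [-0.34886928 -0.00329867  0.93716559] [ 0.5894876  -0.02304001  0.17524213] 242 slope 20.419124183823982 yaw 0.5417332868575195
```

Run:
```python
import cv2
s=cv2.imread('pics/side0.png'); t=cv2.imread('pics/top0.png')
def up(im,r0,r1,c0,c1,f,n):
    o=cv2.resize(im[r0:r1,c0:c1],None,fx=f,fy=f,interpolation=cv2.INTER_CUBIC)
    for k in range(c0,c1,10):
        cv2.line(o,((k-c0)*f,0),((k-c0)*f,6),(0,0,255),1); cv2.putText(o,str(k),((k-c0)*f,16),0,.35,(0,0,255),1)
    for k in range(r0,r1,10):
        cv2.line(o,(0,(k-r0)*f),(6,(k-r0)*f),(0,0,255),1); cv2.putText(o,str(k),(8,(k-r0)*f+4),0,.35,(0,0,255),1)
    cv2.imwrite('pics/%s.png'%n,o)
up(t,160,225,265,330,9,'t0m'); up(s,140,235,290,370,6,'s0m'); up(t,180,280,360,410,6,'t0r'); up(s,240,330,265,390,6,'s0r')
```

```text
(no output)
```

View pics/t0m.png

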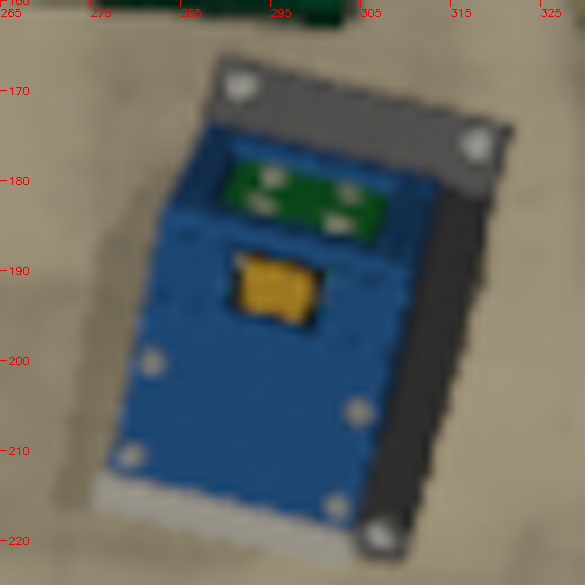

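View pics/s0m.png

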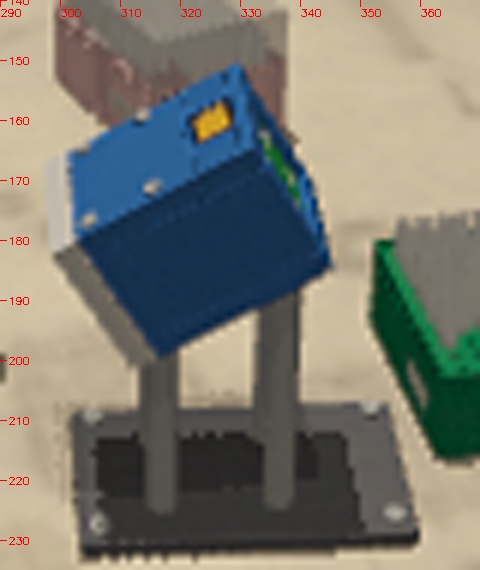

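View pics/t0r.png

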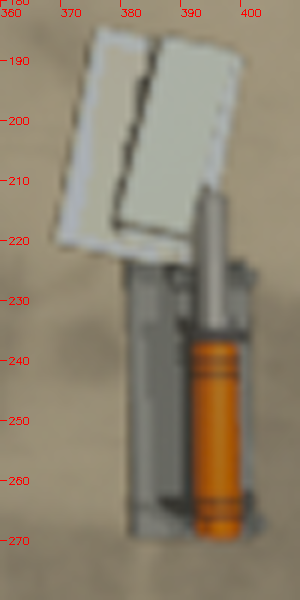

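View pics/s0r.png

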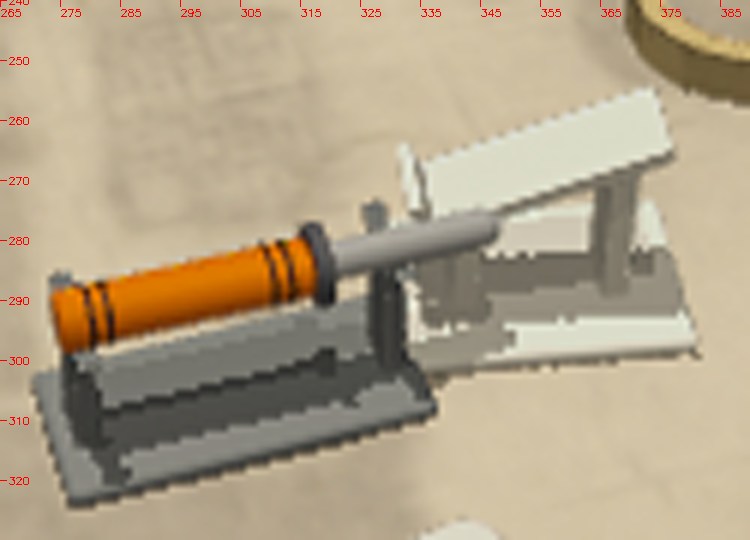

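Run:
```python
from h import *
D=load('top0');S=load('side0')
def tri(a,b):
    o1,r1=ray(D,*a);o2,r2=ray(S,*b)
    A=np.stack([r1,-r2],1);l=np.linalg.lstsq(A,o2-o1,rcond=None)[0]
    p,q=o1+r1*l[0],o2+r2*l[1];return (p+q)/2,np.linalg.norm(p-q)
# base corners
bc=[onz(D,u,v,.01) for u,v in [(289.3,166.3),(321,173.8),(309.3,222)]]
for b in bc: print('base',b.round(4))
print('len',np.linalg.norm(bc[0]-bc[1]),np.linalg.norm(bc[1]-bc[2]),'yaw',np.degrees(np.arctan2(*(bc[1]-bc[2])[[1,0]])),np.degrees(np.arctan2((bc[1]-bc[0])[0],-(bc[1]-bc[0])[1]))*-1)
bs=[onz(S,u,v,.01) for u,v in [(300,208.5),(353,207.5),(358,229),(303,231)]]
for b in bs: print('base side',b.round(4))
# roof corners
for nm,a,b in [('mouth L',(283,183),(328,151)),('mouth R',(310.5,188.5),(332.5,165)),('back R plate',(304,223),(297.5,182)),('pad',(295.2,192),(323.5,160.3)),('scr backR',(302.3,216.2),(303.3,176.5)),('scr midR',(304.7,205.8),(313.8,171.3)),('scr backL',(279.5,210.7),(302.3,165.3)),('scr midL',(281.8,200),(311.8,159))]:
    p,e=tri(a,b);print(nm,p.round(4),round(e,4))
for z in (.1507,): print('plate back edge', onz(D,275.5,217,z).round(4),onz(D,304,223,z).round(4))
```

```text
base [0.7143 0.0089 0.01  ]
base [ 0.693  -0.0852  0.01  ]
base [ 0.5501 -0.0522  0.01  ]
len 0.0964496189418817 0.14656433945893188 yaw -12.994290548506486 12.778864385689005
base side [0.5649 0.0423 0.01  ]
base side [0.7084 0.0047 0.01  ]
base side [ 0.686 -0.089  0.01 ]
base side [ 0.5458 -0.0557  0.01  ]
mouth L [0.6351 0.0131 0.196 ] 0.0048
mouth R [ 0.6231 -0.0546  0.1949] 0.0034
back R plate [ 0.5397 -0.039   0.1518] 0.0039
pad [ 0.6138 -0.0167  0.1887] 0.0054
scr backR [ 0.5561 -0.0346  0.1621] 0.0045
scr midR [ 0.5812 -0.0405  0.1762] 0.0048
scr backL [0.5697 0.0234 0.159 ] 0.0042
scr midL [0.5942 0.0169 0.1773] 0.0063
plate back edge [0.5562 0.0334 0.1507] [ 0.5417 -0.0394  0.1507]
```

Run:
```python
from h import *
D=load('top0');S=load('side0');P=cloud(D);Q=cloud(S)
c=[(387,186.5,.0854),(400,190.3,.0854),(379,217,.0546),(376.5,185,.008),(369.5,221,.008)]
for u,v,z in c: print('rest top',u,v,onz(D,u,v,z).round(4))
for u,v,z in [(374,253.5,.0854),(377,265.5,.0854),(336.5,268.5,.0546),(373.5,272.5,.008),(381,298,.008)]: print('rest side',u,v,onz(S,u,v,z).round(4))
print('tip',onz(D,394,210.5,.06),onz(D,393.7,233,.06))
# rest slab plane from depth
for nm,PP,dd in (('t',P,D),('s',Q,S)):
    H=hsv(dd);m=(dd['d']>0)&(H[...,1]<60)&(H[...,2]>150)&(PP[...,0]>.55)&(PP[...,0]<.70)&(PP[...,1]>-.36)&(PP[...,1]<-.2)&(PP[...,2]>.05)&(PP[...,2]<.1)
    p=PP[m]
    for _ in range(6):
        k=p.mean(0);vt=np.linalg.svd(p-k,full_matrices=False)[2];n=vt[2]*np.sign(vt[2][2]);r=(p-k)@n;p=p[abs(r)<max(.003,1.5*r.std())]
    print(nm,len(p),k.round(4),n.round(3),'slope',np.degrees(np.arccos(n[2])),'yaw',np.degrees(np.arctan2(-n[1],-n[0])),vt[0])
# obstacles tall near
for nm,PP,dd in (('t',P,D),('s',Q,S)):
    m=(dd['d']>0)&(PP[...,2]>.1)&(PP[...,0]>.35)&(PP[...,0]<.75)&(PP[...,1]>.06)&(PP[...,1]<.3)
    p=PP[m]; print(nm,'tall',len(p),p.min(0).round(3),p.max(0).round(3))
    m=(dd['d']>0)&(PP[...,2]>.02)&(PP[...,0]>.35)&(PP[...,0]<.6)&(PP[...,1]>.05)&(PP[...,1]<.3)
    p=PP[m]; print(nm,'low',len(p),p.min(0).round(3),p.max(0).round(3))
```

```text
rest top 387 186.5 [ 0.647  -0.2654  0.0854]
rest top 400 190.3 [ 0.6368 -0.3012  0.0854]
rest top 379 217 [ 0.5644 -0.2483  0.0546]
rest top 376.5 185 [ 0.6617 -0.2499  0.008 ]
rest top 369.5 221 [ 0.555  -0.2287  0.008 ]
rest side 374 253.5 [ 0.648  -0.2649  0.0854]
rest side 377 265.5 [ 0.6389 -0.3015  0.0854]
rest side 336.5 268.5 [ 0.5658 -0.2553  0.0546]
rest side 373.5 272.5 [ 0.6615 -0.2473  0.008 ]
rest side 381 298 [ 0.6458 -0.3242  0.008 ]
tip [ 0.58277969 -0.28962577  0.06      ] [ 0.51988311 -0.28812422  0.06      ]
t 308 [ 0.6057 -0.2735  0.0717] [-0.327  0.037  0.944] slope 19.21709204669782 yaw -6.442733217725641 [-0.92498593  0.19205012 -0.32789904]
s 447 [ 0.6028 -0.2739  0.0705] [-0.333  0.071  0.94 ] slope 19.888479576882826 yaw -12.100664140009423 [-0.91470324  0.21827229 -0.34011057]
t tall 2602 [0.433 0.11  0.101] [0.538 0.243 0.326]
t low 2901 [0.38  0.102 0.02 ] [0.547 0.252 0.326]
s tall 2167 [0.43  0.106 0.1  ] [0.53  0.244 0.322]
s low 2657 [0.395 0.103 0.02 ] [0.546 0.247 0.322]
```

Run:
```python
from h import *
D=load('top0');S=load('side0');P=cloud(D);Q=cloud(S)
for nm,PP,dd in (('t',P,D),('s',Q,S)):
    p=PP[(dd['d']>0)&(PP[...,0]>.38)&(PP[...,0]<.56)&(PP[...,1]>.08)&(PP[...,1]<.3)&(PP[...,2]>.02)]
    for z in np.arange(.02,.33,.03):
        s=p[(p[:,2]>=z)&(p[:,2]<z+.03)]
        if len(s)>3:
            i=np.argsort(s[:,1])[:5]
            print(nm,round(z,2),len(s),'x',s[:,0].min().round(3),s[:,0].max().round(3),'y',s[:,1].min().round(3),s[:,1].max().round(3),s[i].mean(0).round(3))
```

```text
t 0.02 246 x 0.38 0.547 y 0.102 0.252 [0.473 0.104 0.021]
t 0.05 29 x 0.491 0.539 y 0.111 0.221 [0.512 0.111 0.069]
t 0.08 35 x 0.491 0.539 y 0.111 0.218 [0.513 0.112 0.1  ]
t 0.11 39 x 0.492 0.538 y 0.112 0.215 [0.512 0.112 0.129]
t 0.14 150 x 0.453 0.537 y 0.11 0.231 [0.482 0.111 0.16 ]
t 0.17 443 x 0.441 0.538 y 0.11 0.243 [0.484 0.111 0.175]
t 0.2 91 x 0.442 0.537 y 0.113 0.226 [0.512 0.113 0.213]
t 0.23 264 x 0.441 0.536 y 0.114 0.231 [0.511 0.114 0.235]
t 0.26 740 x 0.433 0.533 y 0.117 0.228 [0.509 0.118 0.261]
t 0.29 800 x 0.434 0.486 y 0.118 0.241 [0.463 0.118 0.299]
t 0.32 64 x 0.455 0.478 y 0.129 0.229 [0.461 0.131 0.322]
s 0.02 251 x 0.395 0.546 y 0.103 0.247 [0.502 0.104 0.029]
s 0.05 140 x 0.451 0.522 y 0.107 0.217 [0.508 0.108 0.057]
s 0.08 153 x 0.45 0.523 y 0.107 0.213 [0.507 0.107 0.098]
s 0.11 173 x 0.448 0.522 y 0.108 0.184 [0.508 0.108 0.12 ]
s 0.14 212 x 0.437 0.521 y 0.107 0.231 [0.492 0.108 0.158]
s 0.17 434 x 0.437 0.522 y 0.106 0.244 [0.478 0.107 0.175]
s 0.2 281 x 0.436 0.522 y 0.11 0.22 [0.505 0.11  0.214]
s 0.23 317 x 0.436 0.53 y 0.108 0.217 [0.506 0.11  0.239]
s 0.26 332 x 0.43 0.529 y 0.114 0.223 [0.477 0.115 0.275]
s 0.29 345 x 0.432 0.484 y 0.115 0.236 [0.461 0.115 0.304]
s 0.32 19 x 0.451 0.473 y 0.127 0.227 [0.456 0.13  0.321]
```

Run:
```python
import cv2
s=cv2.imread('pics/side0.png'); t=cv2.imread('pics/top0.png')
a=cv2.resize(s[70:230,200:350],None,fx=3,fy=3,interpolation=cv2.INTER_CUBIC)
b=cv2.resize(t[150:310,150:310],None,fx=3,fy=3,interpolation=cv2.INTER_CUBIC)[:480,:]
import numpy as np
b=cv2.resize(b,(345,480)) if 0 else b[:, :]
o=np.zeros((480,450+345,3),np.uint8);o[:,:450]=a;o[:,450:]=b[:,:345] if b.shape[1]>=345 else b
cv2.imwrite('pics/mic.png',o)
```

```text
(no output)
```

View pics/mic.png

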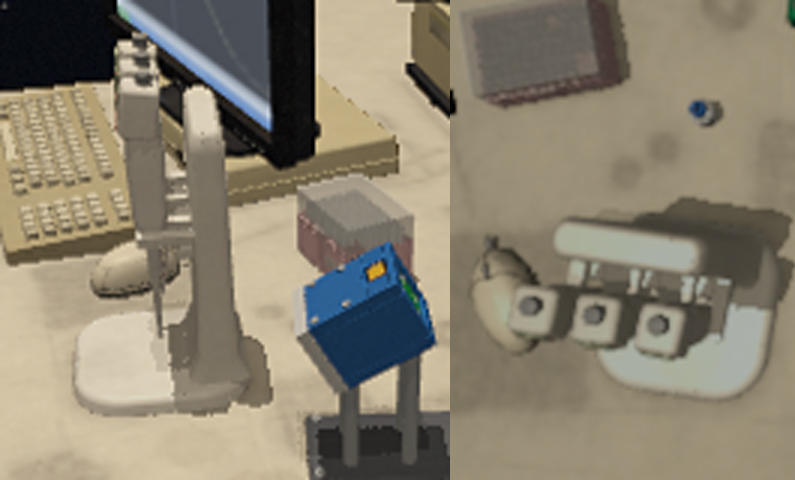

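```bash
cat >> h.py <<'E'
def Rt(yaw): # tool R with x down, z (jaw) at yaw
    c,s=np.cos(yaw),np.sin(yaw); z=np.array([c,s,0]);x=np.array([0,0,-1.]);return np.stack([x,np.cross(z,x),z],1)
Y0=np.radians(72.36)
D0=load('wrist0'); T0=np.array([.1893,.5953,.2914]); R0=Rt(Y0)
Rcw=D0['R']@R0; tcw=D0['R']@T0+D0['t']  # cam = Rcw*toolpt + tcw
def wpix(X,T,yaw):
    p=Rcw@(Rt(yaw).T@(np.array(X)-T))+tcw; K=D0['K']; return K[0,0]*p[0]/p[2]+K[0,2],K[1,1]*p[1]/p[2]+K[1,2],p[2]
M0=np.array([.5655,-.006,.12]); MY=np.radians(-13.)
MU=np.array([np.cos(MY)*.866,np.sin(MY)*.866,.5]); ML=np.array([-np.sin(MY),np.cos(MY),0]); MN=np.cross(MU,ML)
def rows(T,yaw,wps): # wps: list of (xyz,yaw) -> normalised rows rel to commanded (T,yaw)
    R=Rt(yaw)
    for p,y in wps:
        d=R.T@(np.array(p)-T)/.3; tr=-((y-yaw+np.pi)%(2*np.pi)-np.pi)/(np.pi/2)
        print('[%.3f,%.3f,%.3f,%.3f]'%(*d,tr))
E
python3 - <<'E'
from h import *
print('cam in tool',(-Rcw.T@tcw).round(4)); 
for T,y in [((.405,-.077,.187),0),((.41,-.077,.187),0),((.41,-.077,.187),-13),((.41,-.07,.187),180)]:
    print(T,y,[np.round(wpix(M0+ML*k,np.array(T),np.radians(y)),1) for k in (-12e-3,0,12e-3)])
E
```

```text
cam in tool [-0.0929  0.0673 -0.0004]
(0.405, -0.077, 0.187) 0 [array([6.382e+02, 1.339e+02, 2.000e-01]), array([6.495e+02, 1.097e+02, 2.000e-01]), array([6.613e+02, 8.450e+01, 2.000e-01])]
(0.41, -0.077, 0.187) 0 [array([6.281e+02, 1.339e+02, 2.000e-01]), array([6.393e+02, 1.097e+02, 2.000e-01]), array([6.51e+02, 8.45e+01, 2.00e-01])]
(0.41, -0.077, 0.187) -13 [array([6.083e+02, 6.340e+01, 1.000e-01]), array([6.141e+02, 3.570e+01, 1.000e-01]), array([6.201e+02, 6.900e+00, 1.000e-01])]
(0.41, -0.07, 0.187) 180 [array([6.280e+01, 3.273e+02, 2.000e-01]), array([6.230e+01, 3.443e+02, 2.000e-01]), array([6.170e+01, 3.608e+02, 2.000e-01])]
```

Run:
```python
from h import *
m=-MU
for y in (0,-8,-15):
  for z in (.17,.187,.21):
   for x in (.40,.41,.42,.43):
    for yy in (-.06,-.075,-.09):
     T=np.array([x,yy,z]);yr=np.radians(y);C=T+Rt(yr)@(-Rcw.T@tcw)
     a=[np.array(wpix(M0+ML*k,T,yr)) for k in (-15e-3,0,15e-3)]
     g=np.degrees(np.arcsin(np.dot((C-M0)/np.linalg.norm(C-M0),m)))
     if all(q[0]<625 and 30<q[1]<170 for q in a) and g>9: print(y,z,x,yy,'graze %.1f'%g,[q[:2].round(0).tolist() for q in a])
```

```text
0 0.187 0.43 -0.075 graze 9.4 [[585.0, 144.0], [598.0, 114.0], [611.0, 82.0]]
0 0.21 0.4 -0.06 graze 11.9 [[599.0, 166.0], [610.0, 141.0], [622.0, 115.0]]
0 0.21 0.41 -0.06 graze 10.2 [[582.0, 166.0], [593.0, 141.0], [604.0, 115.0]]
0 0.21 0.41 -0.075 graze 9.5 [[587.0, 141.0], [598.0, 114.0], [610.0, 87.0]]
-8 0.17 0.43 -0.06 graze 11.4 [[602.0, 140.0], [612.0, 106.0], [623.0, 69.0]]
-8 0.187 0.42 -0.06 graze 10.3 [[593.0, 135.0], [602.0, 104.0], [612.0, 71.0]]
-8 0.187 0.42 -0.075 graze 9.5 [[595.0, 104.0], [604.0, 71.0], [614.0, 37.0]]
-8 0.21 0.4 -0.06 graze 10.3 [[595.0, 128.0], [603.0, 100.0], [611.0, 72.0]]
-8 0.21 0.4 -0.075 graze 9.6 [[597.0, 101.0], [605.0, 72.0], [614.0, 42.0]]
-15 0.17 0.43 -0.06 graze 9.5 [[591.0, 106.0], [597.0, 69.0], [604.0, 31.0]]
```

Run:
```python
from h import *
r=np.radians
rows(T0,Y0,[((.24,.53,.39),r(72)),((.32,.42,.45),r(60)),((.39,.28,.46),r(40)),((.42,.14,.46),r(20)),((.43,.02,.42),0),((.41,-.06,.32),0),((.40,-.06,.21),0)])
```

```text
[-0.329,-0.227,-0.156,0.004]
[-0.529,-0.592,-0.425,0.137]
[-0.562,-0.956,-0.799,0.360]
[-0.562,-1.193,-1.213,0.582]
[-0.429,-1.346,-1.584,0.804]
[-0.095,-1.363,-1.859,0.804]
[0.271,-1.331,-1.869,0.804]
```

>>> move_arm(
  moves=[
    [-0.17,-0.11,-0.08,0,-1],
    [-0.33,-0.23,-0.16,0,-1],
    [-0.43,-0.41,-0.29,0.07,-1],
    [-0.53,-0.59,-0.43,0.14,-1],
    [-0.55,-0.72,-0.55,0.21,-1],
    [-0.56,-0.84,-0.68,0.28,-1],
    [-0.56,-0.96,-0.8,0.36,-1],
    [-0.56,-0.98,-0.95,0.47,-1],
  ],
)

```text
time: 1.15
tool_pos: [0.3846, 0.2321, 0.4598]
tcp_rot: [-0.405, 1.533, 0.404]
contact_force: [0.5, -0.5, -0.7]
opening: 0.998
```

```bash
cat >> h.py <<'E'
def st():
    s=arm.observe();M=Ro.from_rotvec(s['tcp_rot']).as_matrix();y=np.arctan2(M[1,2],M[0,2])
    print('t %.2f'%s['time'],'T',np.round(s['tool_pos'],4),'yaw %.2f'%np.degrees(y),'F',np.round(s['contact_force'],1),'op %.3f'%s['opening'],'q',np.round(s['q'],2),'tilt',M[:,0].round(3));return s,np.array(s['tool_pos']),y
E
python3 - <<'E'
from h import *
s,T,y=st();r=np.radians
rows(T,y,[((.42,.14,.46),r(20)),((.43,.02,.42),0),((.41,-.06,.32),0),((.40,-.06,.21),0)])
E
```

```text
t 1.15 T [0.3846 0.2321 0.4598] yaw 29.56 F [ 0.5 -0.5 -0.7] op 0.998 q [-0.9  -0.11  0.23  1.6   0.03  1.65 -0.15] tilt [-0.    -0.001 -1.   ]
[-0.001,-0.325,-0.049,0.106]
[0.133,-0.690,-0.217,0.328]
[0.466,-0.889,-0.407,0.328]
[0.833,-0.872,-0.436,0.328]
```

>>> move_arm(
  moves=[
    [0,-0.16,-0.03,0.05,-1],
    [0,-0.32,-0.05,0.11,-1],
    [0.04,-0.44,-0.1,0.18,-1],
    [0.09,-0.57,-0.16,0.25,-1],
    [0.15,-0.69,-0.22,0.33,-1],
    [0.3,-0.79,-0.32,0.33,-1],
    [0.46,-0.88,-0.41,0.33,-1],
    [0.65,-0.88,-0.43,0.33,-1],
    [0.83,-0.87,-0.44,0.33,-1],
    [0.83,-0.87,-0.44,0.33,-1],
    [0.83,-0.87,-0.44,0.33,-1],
  ],
)

```text
time: 2.52
tool_pos: [0.4008, -0.057, 0.2132]
tcp_rot: [-0.005, 1.569, 0.005]
contact_force: [0.1, -1.2, 0.2]
opening: 1.0
```

Run:
```python
from h import *
st();im,d,ci=snap('wrist','w1')
print(wpix(M0,np.array(arm.observe()['tool_pos']),0))
```

```text
t 2.52 T [ 0.4008 -0.057   0.2132] yaw 0.37 F [ 0.1 -1.2  0.2] op 1.000 q [-0.61 -0.16  0.6   2.13  0.1   1.14 -0.05] tilt [ 0.002  0.    -1.   ]
(np.float64(601.8494772910466), np.float64(145.99805358321856), np.float64(0.1845890426314677))
```

View pics/w1.png

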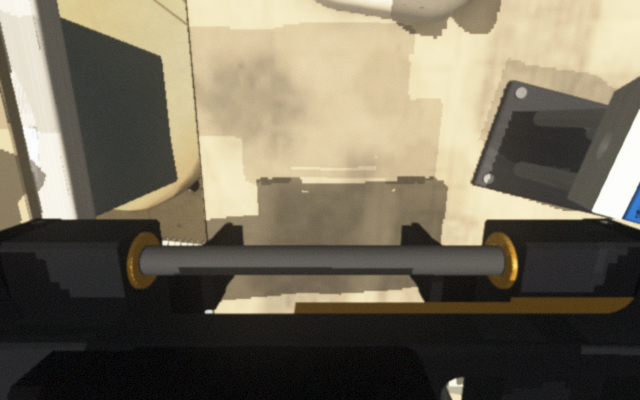

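Run:
```python
import cv2
s=cv2.imread('pics/w1.png')[70:230,470:640]
cv2.imwrite('pics/w1z.png',cv2.resize(cv2.convertScaleAbs(s,alpha=1.6),None,fx=4,fy=3.6,interpolation=cv2.INTER_CUBIC))
```

```text
(no output)
```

View pics/w1z.png

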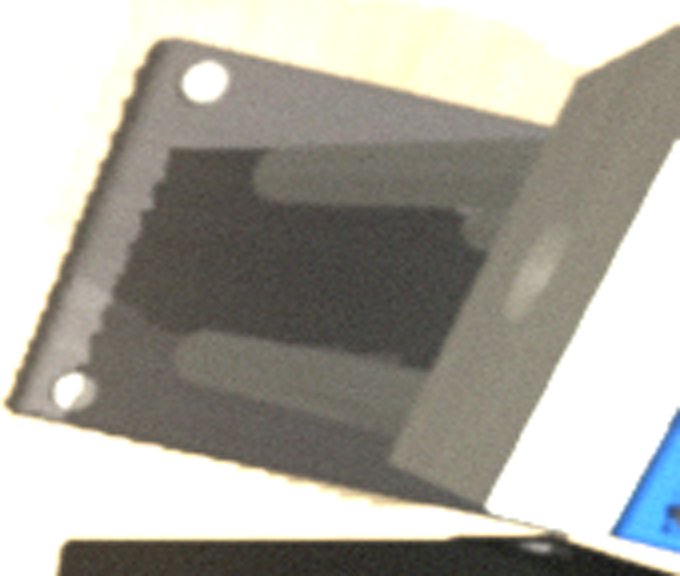

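Run:
```python
from h import *
D=load('w1')
def face(u,v):
    o,r=ray(D,u,v); X=o+r*np.dot(M0-o,MU)/np.dot(r,MU); return X,np.dot(X-M0,ML)*1e3,np.dot(X-M0,MN)*1e3
for nm,u,v in [('cornR',568,200),('cornL',615.5,92.5),('topR',592,210),('hole',604.2,145.6),('hole end a',470+512/4,70+312/3.6),('hole end b',470+563/4,70+232/3.6)]:
    X,l,n=face(u,v);print(nm,X.round(4),'lat %.1f n %.1f'%(l,n))
# base corners at z=.01 from zoom
for a,b in [(150,45),(10,405)]: print(onz(D,470+a/4,70+b/3.6,.01).round(4))
```

```text
cornR [ 0.5704 -0.045   0.0966] lat -36.9 n -27.0
cornL [0.5869 0.0259 0.0964] lat 35.9 n -27.3
topR [ 0.5413 -0.0368  0.1489] lat -35.5 n 33.3
hole [ 0.5647 -0.0056  0.1214] lat 0.2 n 1.7
hole end a [ 0.5645 -0.0123  0.1192] lat -6.4 n -0.9
hole end b [0.5647 0.0009 0.1241] lat 6.5 n 4.7
[0.5656 0.0407 0.01  ]
[ 0.5456 -0.0504  0.01  ]
```

Run:
```python
from h import *
s,T,y=st();r=np.radians
rows(T,y,[((.42,-.17,.20),r(46)),((.449,-.2915,.18),r(91.4)),((.449,-.2915,.112),r(91.4))])
```

```text
t 2.58 T [ 0.4011 -0.057   0.2135] yaw 0.37 F [ 0.  -0.4 -0.2] op 0.998 q [-0.61 -0.16  0.6   2.13  0.1   1.14 -0.05] tilt [ 0.003  0.    -1.   ]
[0.045,-0.377,0.061,-0.507]
[0.112,-0.783,0.155,-1.011]
[0.338,-0.783,0.155,-1.011]
```

>>> move_arm(
  moves=[
    [0.01,-0.08,0.02,-0.12,-1],
    [0.02,-0.16,0.03,-0.24,-1],
    [0.03,-0.25,0.05,-0.36,-1],
    [0.04,-0.34,0.06,-0.48,-1],
    [0.05,-0.44,0.08,-0.6,-1],
    [0.07,-0.54,0.1,-0.72,-1],
    [0.09,-0.64,0.12,-0.83,-1],
    [0.11,-0.73,0.14,-0.94,-1],
    [0.11,-0.78,0.155,-1,-1],
    [0.11,-0.78,0.155,-1,-1],
  ],
)

```text
time: 3.82
tool_pos: [0.4488, -0.2919, 0.1798]
tcp_rot: [-1.215, 1.206, 1.211]
contact_force: [0.5, -0.8, 0.6]
opening: 1.0
```

Run:
```python
from h import *
s,T,y=st();r=np.radians
im,d,ci=snap('wrist','w2')
rows(T,y,[((.449,-.2915,.112),r(91.4))])
```

```text
t 3.83 T [ 0.4488 -0.2919  0.1798] yaw 90.29 F [ 0.5 -0.8  0.6] op 1.000 q [-0.25  0.3   0.86  1.87 -0.26  1.08  2.29] tilt [ 0.002 -0.001 -1.   ]
[0.226,-0.001,0.001,-0.012]
```

View pics/w2.png

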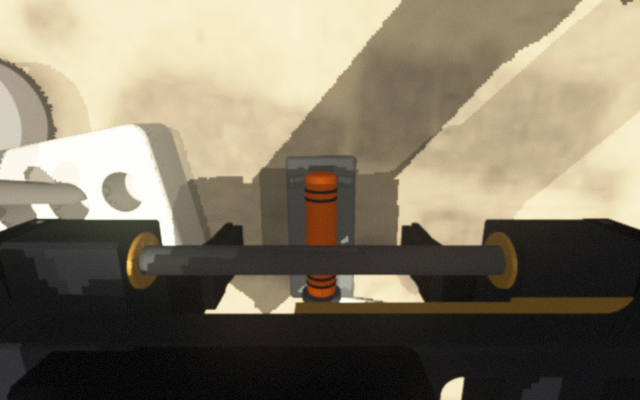

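Run:
```python
from h import *
D=load('w2')
for u,v,z in [(320.5,172.5,.06),(321,178,.071),(321,286,.06),(307,230,.06),(335,230,.06),(305,195,.06),(336,195,.06)]: print(u,v,onz(D,u,v,z).round(4))
```

```text
320.5 172.5 [ 0.4182 -0.2933  0.06  ]
321 178 [ 0.42   -0.2929  0.071 ]
321 286 [ 0.5048 -0.2926  0.06  ]
307 230 [ 0.4601 -0.3028  0.06  ]
335 230 [ 0.46   -0.2827  0.06  ]
305 195 [ 0.4342 -0.304   0.06  ]
336 195 [ 0.4341 -0.2824  0.06  ]
```

>>> move_arm(
  moves=[
    [0.1,0.004,-0.003,-0.01,-1],
    [0.2,0.004,-0.003,-0.01,-1],
    [0.226,0.004,-0.003,-0.01,-1],
    [0.226,0.004,-0.003,-0.01,0],
    [0.226,0.004,-0.003,-0.01,1],
    [0.226,0.004,-0.003,-0.01,1],
    [0.226,0.004,-0.003,-0.01,1],
    [0.226,0.004,-0.003,-0.01,1],
  ],
  force=40,
)

```text
time: 4.88
tool_pos: [0.4466, -0.2916, 0.1106]
tcp_rot: [-1.225, 1.198, 1.225]
contact_force: [0.3, -0.4, -0.1]
opening: 0.519
```

Run:
```python
from h import *
s,T,y=st()
```

```text
t 4.88 T [ 0.4466 -0.2916  0.1106] yaw 91.26 F [ 0.3 -0.4 -0.1] op 0.519 q [-0.18  0.41  0.8   1.93 -0.36  0.95  2.38] tilt [ 0.  0. -1.]
```

>>> move_arm(
  moves=[
    [0,0,0,0,1],
    [0,0,0,0,1],
    [0,0,0,0,1],
    [0,0,0,0,1],
  ],
)

```text
time: 5.38
tool_pos: [0.4464, -0.2925, 0.1106]
tcp_rot: [-1.226, 1.2, 1.224]
contact_force: [0.5, -5.8, 0.8]
opening: 0.242
```

Run:
```python
from h import *
s,T,y=st();r=np.radians
print(rows(T,y,[((.4466,-.2925,.25),r(91.26)),((.4527,-.0112,.25),r(85))]))
```

```text
t 5.38 T [ 0.4464 -0.2925  0.1106] yaw 91.22 F [ 0.5 -5.8  0.8] op 0.242 q [-0.18  0.41  0.8   1.93 -0.36  0.95  2.38] tilt [ 0.001 -0.001 -1.   ]
[-0.465,-0.001,0.000,-0.000]
[-0.465,-0.041,0.937,0.069]
None
```

>>> move_arm(
  moves=[
    [-0.08,0,0,0,1],
    [-0.2,0,0,0,1],
    [-0.33,0,0.02,0,1],
    [-0.465,0,0.1,0,1],
    [-0.465,0,0.25,0.02,1],
    [-0.465,0,0.42,0.04,1],
    [-0.465,-0.02,0.6,0.07,1],
    [-0.465,-0.04,0.75,0.07,1],
    [-0.465,-0.04,0.87,0.07,1],
    [-0.465,-0.04,0.937,0.07,1],
    [-0.465,-0.04,0.937,0.07,1],
  ],
  force=40,
)

```text
time: 6.75
tool_pos: [0.4518, -0.0088, 0.2496]
tcp_rot: [-1.146, 1.249, 1.148]
contact_force: [-0.2, -1.0, -0.9]
opening: 0.236
```

Run:
```python
from h import *
s,T,y=st()
a=snap('side','s3')[0];b=snap('top','t3')[0]
o=np.hstack([a[60:260,200:420],b[130:330,220:440]])[:,:,::-1]
cv2.imwrite('pics/st3.png',cv2.resize(o,None,fx=1.8,fy=1.8,interpolation=cv2.INTER_CUBIC))
```

```text
t 6.75 T [ 0.4518 -0.0088  0.2496] yaw 85.15 F [-0.2 -1.  -0.9] op 0.236 q [-0.73 -0.06  0.64  1.98  0.04  1.21  1.38] tilt [-0.001  0.    -1.   ]
```

View pics/st3.png

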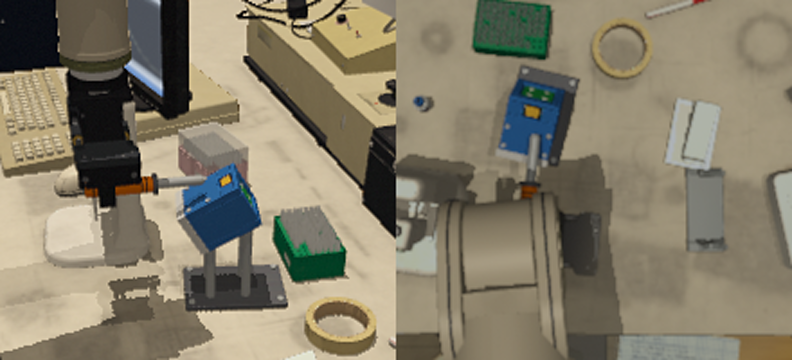

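>>> move_arm(
  moves=[
    [0.06,0,0,0,1],
    [0.1,-0.002,0,0,1],
    [0.137,-0.007,0,0,1],
    [0.174,-0.015,0,0,1],
    [0.174,-0.015,0,0,1],
  ],
  force=15,
)

```text
time: 7.48
tool_pos: [0.4566, -0.0109, 0.197]
tcp_rot: [-1.144, 1.251, 1.145]
contact_force: [-1.9, -0.5, -1.1]
opening: 0.249
```

Run:
```python
from h import *
s,T,y=st()
a=snap('side','s4')[0]
cv2.imwrite('pics/s4z.png',cv2.resize(a[120:220,230:370,::-1],None,fx=5,fy=5,interpolation=cv2.INTER_CUBIC))
```

```text
t 7.47 T [ 0.4566 -0.0109  0.197 ] yaw 84.95 F [-1.9 -0.5 -1.1] op 0.249 q [-0.72  0.02  0.66  2.04 -0.02  1.09  1.43] tilt [-0.001 -0.001 -1.   ]
```

View pics/s4z.png

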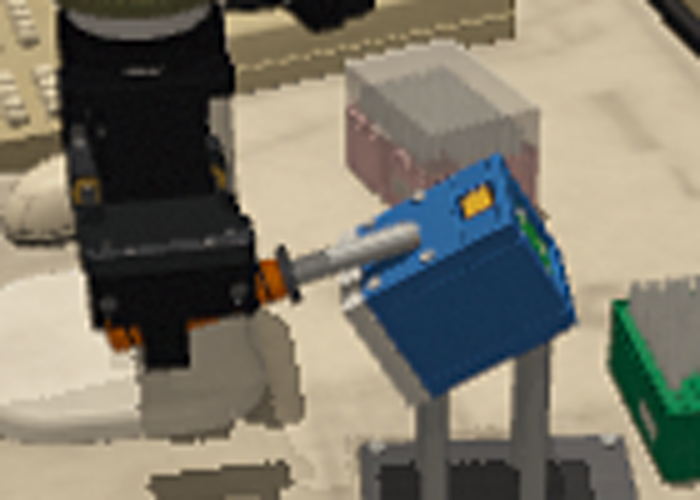

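>>> move_arm(
  moves=[
    [0.037,-0.012,0,0,1],
    [0.072,-0.026,0,0,1],
    [0.106,-0.044,0,0,1],
    [0.112,-0.047,0,0,1],
    [0.112,-0.047,0,0,1],
  ],
)

```text
time: 8.15
tool_pos: [0.4707, -0.0121, 0.1639]
tcp_rot: [-1.144, 1.25, 1.144]
contact_force: [-1.4, -0.8, -0.4]
opening: 0.247
```

Run:
```python
from h import *
s,T,y=st()
a=snap('side','s5')[0]
cv2.imwrite('pics/s5z.png',cv2.resize(a[120:220,230:370,::-1],None,fx=5,fy=5,interpolation=cv2.INTER_CUBIC))
```

```text
t 8.15 T [ 0.4707 -0.0121  0.1639] yaw 84.96 F [-1.4 -0.8 -0.4] op 0.247 q [-0.7   0.12  0.67  2.04 -0.09  1.01  1.5 ] tilt [-0.001 -0.    -1.   ]
```

View pics/s5z.png

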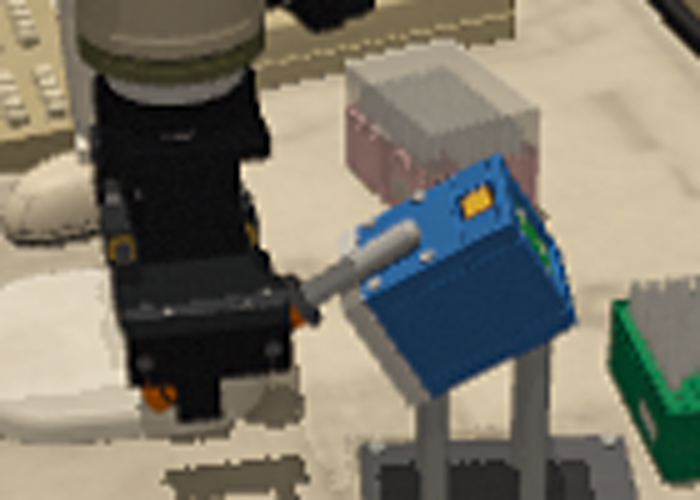

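Run:
```python
from h import *
s,T,y=st();r=np.radians
rows(T,y,[((.4707,-.0121,.170),y),((.4147,-.008,.1365),r(86)),((.4413,.0024,.0985),r(86))])
```

```text
t 8.20 T [ 0.4708 -0.012   0.1641] yaw 84.96 F [-2.   0.3  0.1] op 0.245 q [-0.7   0.12  0.67  2.04 -0.09  1.01  1.5 ] tilt [-0. -0. -1.]
[-0.020,0.000,-0.000,-0.000]
[0.092,0.187,-0.003,-0.012]
[0.219,0.102,0.039,-0.012]
```

>>> move_arm(
  moves=[
    [0,0,0,0,1],
    [0,0,0,0,1],
    [-0.02,0,0,0,1],
    [0.036,0.095,0,-0.01,1],
    [0.092,0.187,0,-0.012,1],
    [0.092,0.187,0,-0.012,1],
  ],
  force=60,
)

```text
time: 8.95
tool_pos: [0.4132, -0.0069, 0.1359]
tcp_rot: [-1.157, 1.242, 1.16]
contact_force: [0.8, 0.4, -1.7]
opening: 0.235
```

Run:
```python
from h import *
s,T,y=st()
a=snap('side','s6')[0]
cv2.imwrite('pics/s6z.png',cv2.resize(a[130:230,230:370,::-1],None,fx=5,fy=5,interpolation=cv2.INTER_CUBIC))
```

```text
t 8.95 T [ 0.4132 -0.0069  0.1359] yaw 86.07 F [ 0.8  0.4 -1.7] op 0.235 q [-0.73  0.01  0.65  2.2  -0.01  0.94  1.43] tilt [-0.002  0.001 -1.   ]
```

View pics/s6z.png

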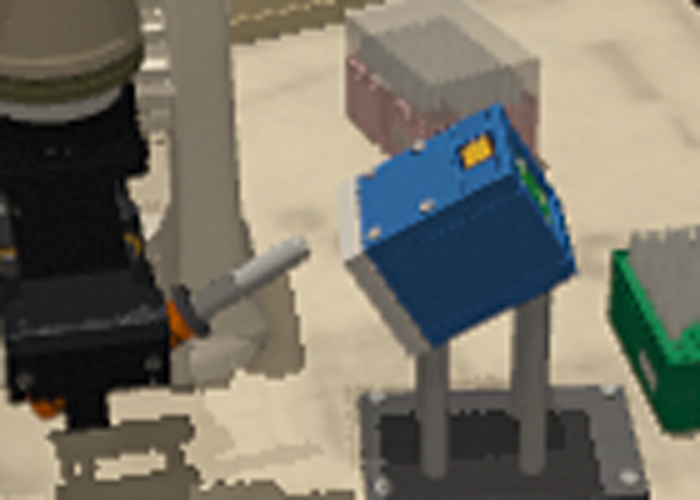

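Run:
```python
from h import *
s,T,y=st();D=load('s6')
G=T-np.array([0,0,.0505]);h=np.array([np.sin(y),-np.cos(y),0]);n=np.array([np.cos(y),np.sin(y),0])
for nm,u,v in [('tip',290.8,179.2),('collar',230+196/5,130+312/5),('tail',230+35/5,130+410/5)]:
    o,r=ray(D,u,v);X=o+r*np.dot(G-o,n)/np.dot(r,n);d=X-G;print(nm,X.round(4),'along %.4f up %.4f ang %.1f len %.4f'%(d@h,d[2],np.degrees(np.arctan2(d[2],d@h)),np.linalg.norm(d)))
```

```text
t 9.00 T [ 0.4148 -0.0069  0.1368] yaw 86.07 F [ 0.7 -0.7 -0.2] op 0.231 q [-0.73  0.01  0.65  2.19 -0.01  0.94  1.43] tilt [ 0.     0.001 -1.   ]
tip [ 0.5271 -0.0146  0.1473] along 0.1126 up 0.0610 ang 28.4 len 0.1280
collar [ 0.4717 -0.0108  0.1159] along 0.0570 up 0.0296 ang 27.4 len 0.0643
tail [ 0.3879 -0.005   0.0687] along -0.0270 up -0.0177 ang -146.8 len 0.0323
```

Run:
```python
from h import *
D=load('s6');Dt=load('top0')
def proj(D,X):
    p=D['R']@X+D['t'];return (D['K'][0,0]*p[0]/p[2]+D['K'][0,2]).round(1),(D['K'][1,1]*p[1]/p[2]+D['K'][1,2]).round(1)
def mp(a,l,n): return M0+(a*MU+l*ML+n*MN)/1e3
for nm,c in [('backRtop',(0,-35.5,35.5)),('backRbot',(0,-35.5,-35.5)),('mouthRtop',(96,-35.5,35.5)),('mouthRbot',(96,-35.5,-35.5)),('mouthLtop',(96,35.5,35.5)),('backLtop',(0,35.5,35.5)),('pad',(79,0,35.5))]:
    print(nm,'side',proj(D,mp(*c)),'top',proj(Dt,mp(*c)))
T=np.array(arm.observe()['tool_pos']);y=np.radians(86.07);h=np.array([np.sin(y),-np.cos(y),0]);G=T-[0,0,.0505]
a=np.radians(29.5)
for L in (.108+.024,-.028): print('rod',proj(D,G+L*(np.cos(a)*h+[0,0,np.sin(a)])))
```

```text
backRtop side (np.float64(298.2), np.float64(181.8)) top (np.float64(302.9), np.float64(223.6))
backRbot side (np.float64(312.6), np.float64(201.8)) top (np.float64(306.5), np.float64(211.7))
mouthRtop side (np.float64(332.6), np.float64(163.8)) top (np.float64(310.6), np.float64(189.7))
mouthRbot side (np.float64(346.1), np.float64(184.8)) top (np.float64(313.8), np.float64(179.6))
mouthLtop side (np.float64(329.7), np.float64(149.7)) top (np.float64(282.4), np.float64(182.9))
backLtop side (np.float64(297.1), np.float64(167.0)) top (np.float64(275.8), np.float64(217.0))
pad side (np.float64(325.1), np.float64(159.7)) top (np.float64(295.2), np.float64(192.5))
rod (np.float64(291.7), np.float64(177.7))
rod (np.float64(237.9), np.float64(210.6))
```

Run:
```python
from h import *
s,T,y=st();r=np.radians
rows(T,y,[((.4413,.0024,.100),r(86))])
```

```text
t 9.00 T [ 0.4148 -0.0069  0.1368] yaw 86.07 F [ 0.7 -0.7 -0.2] op 0.231 q [-0.73  0.01  0.65  2.19 -0.01  0.94  1.43] tilt [ 0.     0.001 -1.   ]
[0.123,-0.086,0.037,0.001]
```

>>> move_arm(
  moves=[
    [0.06,-0.043,0.018,0,1],
    [0.1,-0.07,0.03,0,1],
    [0.123,-0.086,0.037,0,1],
    [0.123,-0.086,0.037,0,1],
    [0.123,-0.086,0.037,0,1],
  ],
)

```text
time: 9.62
tool_pos: [0.4416, 0.0021, 0.1001]
tcp_rot: [-1.158, 1.241, 1.158]
contact_force: [-0.7, 0.1, -1.0]
opening: 0.233
```

Run:
```python
from h import *
s,T,y=st()
a=snap('side','s7')[0];b=snap('top','t7')[0]
cv2.imwrite('pics/s7z.png',cv2.resize(a[140:240,230:350,::-1],None,fx=6,fy=6,interpolation=cv2.INTER_CUBIC))
cv2.imwrite('pics/t7z.png',cv2.resize(b[160:260,230:350,::-1],None,fx=6,fy=6,interpolation=cv2.INTER_CUBIC))
r=np.array([.8639,-.0604,.5]);
rows(T,y,[(T+r*d,y) for d in (.01,.02,.03,.075)])
```

```text
t 9.62 T [0.4416 0.0021 0.1001] yaw 86.03 F [-0.7  0.1 -1. ] op 0.233 q [-0.71  0.16  0.65  2.16 -0.13  0.86  1.52] tilt [ 0.  0. -1.]
[-0.017,-0.029,-0.000,-0.000]
[-0.033,-0.058,-0.000,-0.000]
[-0.050,-0.087,-0.000,-0.000]
[-0.125,-0.217,-0.000,-0.000]
```

View pics/s7z.png

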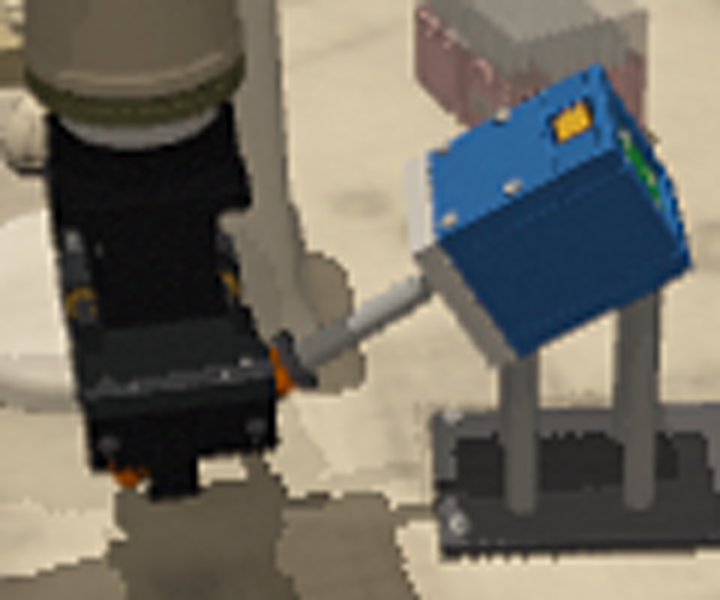

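View pics/t7z.png

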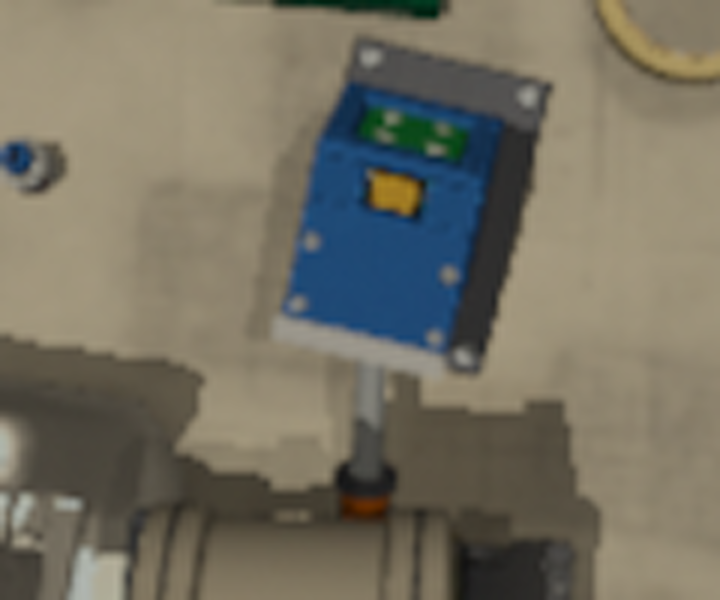

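>>> move_arm(
  moves=[
    [-0.008,-0.014,0,0,1],
    [-0.017,-0.029,0,0,1],
    [-0.025,-0.043,0,0,1],
    [-0.033,-0.058,0,0,1],
    [-0.033,-0.058,0,0,1],
  ],
)

```text
time: 10.35
tool_pos: [0.4593, 0.001, 0.1097]
tcp_rot: [-1.158, 1.241, 1.158]
contact_force: [-0.3, 0.4, -0.9]
opening: 0.234
```

>>> move_arm(
  moves=[
    [-0.008,-0.014,0,0,1],
    [-0.017,-0.029,0,0,1],
    [-0.025,-0.043,0,0,1],
    [-0.033,-0.058,0,0,1],
  ],
)

```text
time: 10.85
tool_pos: [0.4733, -0.0002, 0.1179]
tcp_rot: [-1.155, 1.247, 1.163]
contact_force: [-10.3, 1.5, -7.2]
opening: 0.233
```

Run:
```python
from h import *
s,T,y=st()
a=snap('side','s8')[0];b=snap('top','t8')[0]
o=np.hstack([a[130:230,230:350],b[150:250,240:360]])[:,:,::-1]
cv2.imwrite('pics/st8.png',cv2.resize(o,None,fx=3.3,fy=3.3,interpolation=cv2.INTER_CUBIC))
```

```text
t 10.85 T [ 4.733e-01 -2.000e-04  1.179e-01] yaw 86.05 F [-10.3   1.5  -7.2] op 0.233 q [-0.69  0.21  0.65  2.06 -0.16  0.92  1.55] tilt [-0.007 -0.    -1.   ]
```

View pics/st8.png

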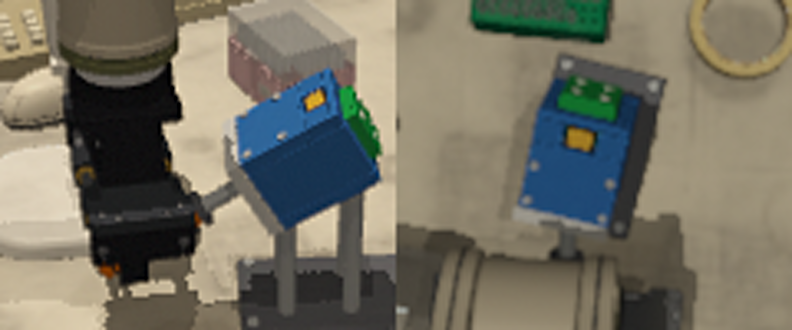

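>>> move_arm(
  moves=[
    [-0.012,-0.022,0,0,1],
    [-0.024,-0.043,0,0,1],
    [-0.036,-0.065,0,0,1],
    [-0.05,-0.087,0,0,1],
    [-0.05,-0.087,0,0,1],
  ],
)

```text
time: 11.58
tool_pos: [0.4984, -0.0015, 0.132]
tcp_rot: [-1.154, 1.249, 1.166]
contact_force: [-11.7, 3.5, -6.0]
opening: 0.229
```

Run:
```python
from h import *
s,T,y=st()
a=snap('side','s9')[0];b=snap('top','t9')[0]
o=np.hstack([a[130:230,240:360],b[150:250,240:360]])[:,:,::-1]
cv2.imwrite('pics/st9.png',cv2.resize(o,None,fx=3.3,fy=3.3,interpolation=cv2.INTER_CUBIC))
```

```text
t 11.57 T [ 0.4984 -0.0015  0.132 ] yaw 86.05 F [-11.7   3.5  -6. ] op 0.229 q [-0.67  0.25  0.65  1.99 -0.18  0.97  1.58] tilt [-0.01  0.   -1.  ]
```

View pics/st9.png

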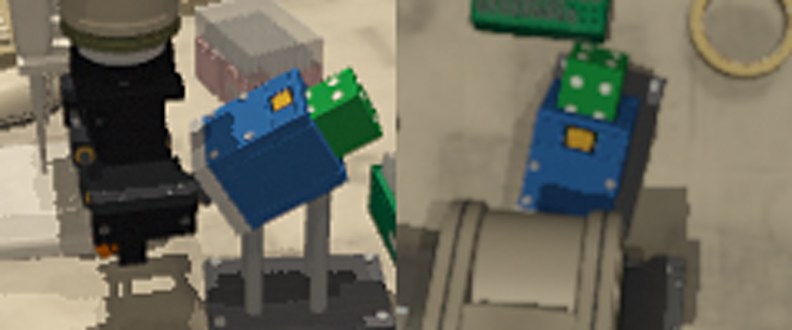

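Run:
```python
from h import *
D=load('s9');im=D['im']
cv2.imwrite('pics/s9z.png',cv2.resize(im[140:190,290:365,::-1],None,fx=10,fy=10,interpolation=cv2.INTER_CUBIC))
# depth based: green points, along coordinate
for f in ('s9','t9'):
    D=load(f);P=cloud(D);H=hsv(D)
    m=(D['d']>0)&(H[...,0]>45)&(H[...,0]<80)&(H[...,1]>120)&(P[...,0]>.6)&(P[...,0]<.70)&(P[...,1]>-.09)&(P[...,1]<.05)&(P[...,2]>.13)
    q=P[m]-M0;a=q@MU;l=q@ML;n=q@MN
    print(f,m.sum(),'along',np.percentile(a,[2,50,95,99]).round(4),'lat',np.percentile(l,[1,99]).round(4),'n',np.percentile(n,[1,99]).round(4))
```

```text
s9 340 along [0.095  0.1139 0.1322 0.1328] lat [-0.0242  0.0165] n [-0.0188  0.0232]
t9 292 along [0.0975 0.1219 0.135  0.1356] lat [-0.0198  0.0227] n [-0.0172  0.025 ]
```

View pics/s9z.png

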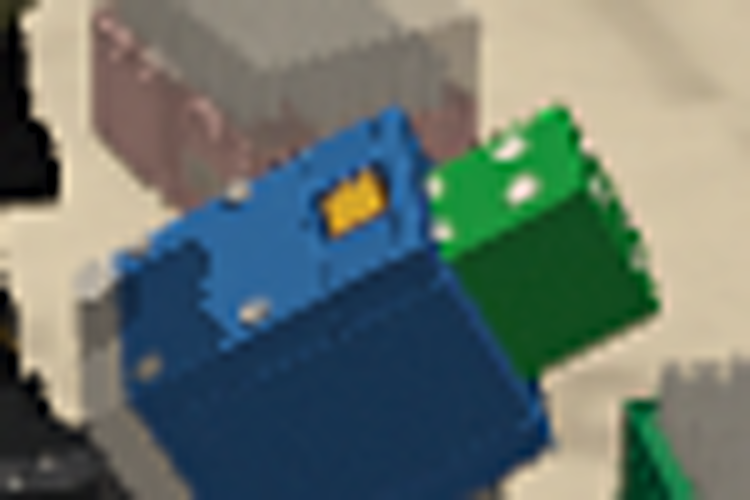

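>>> move_arm(
  moves=[
    [-0.005,-0.008,0,0,1],
    [-0.009,-0.015,0,0,1],
    [-0.012,-0.021,0,0,1],
    [-0.012,-0.021,0,0,1],
  ],
)

```text
time: 12.18
tool_pos: [0.5027, -0.0016, 0.1345]
tcp_rot: [-1.151, 1.252, 1.169]
contact_force: [-16.9, 5.3, -10.3]
opening: 0.239
```

Run:
```python
from h import *
s,T,y=st()
a=snap('side','s10')[0]
cv2.imwrite('pics/s10z.png',cv2.resize(a[140:220,265:365,::-1],None,fx=7,fy=7,interpolation=cv2.INTER_CUBIC))
for f in ('s10',):
    D=load(f);P=cloud(D);H=hsv(D)
    m=(D['d']>0)&(H[...,0]>45)&(H[...,0]<80)&(H[...,1]>120)&(P[...,0]>.6)&(P[...,0]<.70)&(P[...,1]>-.09)&(P[...,1]<.05)&(P[...,2]>.13)
    q=P[m]-M0;a=q@MU;print(np.percentile(a,[2,50,95,99]).round(4))
```

```text
t 12.18 T [ 0.5027 -0.0016  0.1345] yaw 86.06 F [-16.9   5.3 -10.3] op 0.239 q [-0.66  0.26  0.65  1.98 -0.19  0.98  1.58] tilt [-0.015  0.001 -1.   ]
[0.0954 0.1164 0.1365 0.1374]
```

View pics/s10z.png

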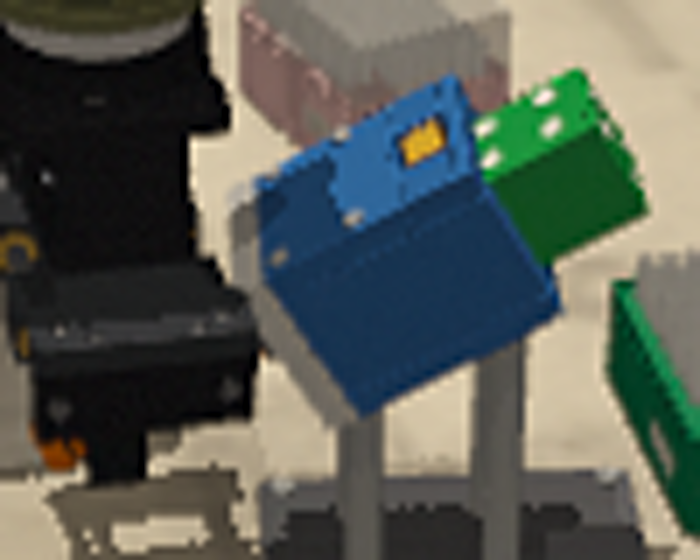

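Run:
```python
from h import *
snap('top','t10')
for f in ('side0','s8','s9','s10','top0','t8','t9','t10'):
    D=load(f);P=cloud(D);H=hsv(D)
    m=(D['d']>0)&(H[...,0]>45)&(H[...,0]<80)&(H[...,1]>120)&(P[...,0]>.59)&(P[...,0]<.70)&(P[...,1]>-.09)&(P[...,1]<.035)&(P[...,2]>.13)
    q=P[m]-M0;a=q@MU;print(f,m.sum(),np.percentile(a,[50,80,90,95,99,100]).round(4))
```

```text
side0 13 [0.091  0.0913 0.0914 0.0914 0.0915 0.0915]
s8 114 [0.1002 0.1037 0.1042 0.1045 0.1049 0.105 ]
s9 340 [0.1139 0.1271 0.1306 0.1322 0.1328 0.1334]
s10 371 [0.1164 0.1306 0.1348 0.1365 0.1374 0.1377]
top0 54 [0.0927 0.0932 0.0934 0.0937 0.0944 0.0945]
t8 148 [0.1056 0.107  0.1072 0.1075 0.1079 0.1084]
t9 292 [0.1219 0.1338 0.1346 0.135  0.1356 0.1359]
t10 313 [0.1236 0.1386 0.1391 0.1395 0.14   0.1404]
```

>>> move_arm(
  moves=[
    [0.02,0.034,0,0,1],
    [0.04,0.069,0,0,1],
    [0.06,0.104,0,0,1],
    [0.08,0.139,0,0,1],
    [0.1,0.173,0,0,1],
    [0.12,0.208,0,0,1],
    [0.143,0.248,0,0,1],
    [0.143,0.248,0,0,1],
  ],
)

```text
time: 13.28
tool_pos: [0.433, 0.0028, 0.0946]
tcp_rot: [-1.157, 1.242, 1.159]
contact_force: [0.2, -0.8, -0.3]
opening: 0.231
```

Run:
```python
from h import *
s,T,y=st();r=np.radians
a=snap('side','s11')[0];
cv2.imwrite('pics/s11z.png',cv2.resize(a[130:230,230:370,::-1],None,fx=5,fy=5,interpolation=cv2.INTER_CUBIC))
rows(T,y,[((.42,-.01,.2),r(86)),((.445,-.15,.23),r(86)),((.445,-.2925,.16),r(91.2))])
```

```text
t 13.28 T [0.433  0.0028 0.0946] yaw 86.05 F [ 0.2 -0.8 -0.3] op 0.231 q [-0.72  0.16  0.65  2.18 -0.13  0.84  1.51] tilt [-0.001  0.    -1.   ]
[-0.351,0.040,-0.045,0.001]
[-0.451,-0.075,-0.505,0.001]
[-0.218,-0.108,-0.979,-0.057]
```

View pics/s11z.png

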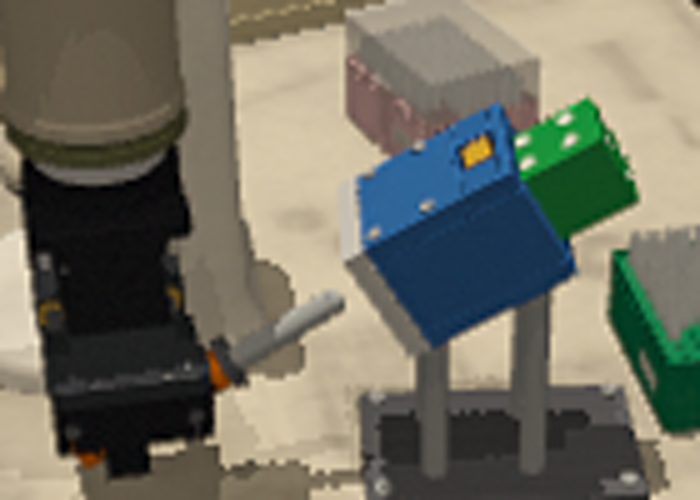

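Run:
```python
from h import *
s,T,y=st();D=load('s11')
G=T-np.array([0,0,.0505]);h=np.array([np.sin(y),-np.cos(y),0]);n=np.array([np.cos(y),np.sin(y),0])
for nm,u,v in [('tip',230+340/5,130+297/5),('collar',230+230/5,130+362/5),('tail',230+80/5,130+462/5)]:
    o,r=ray(D,u,v);X=o+r*np.dot(G-o,n)/np.dot(r,n);d=X-G;print(nm,X.round(4),'along %.4f up %.4f ang %.1f len %.4f'%(d@h,d[2],np.degrees(np.arctan2(d[2],d@h)),np.linalg.norm(d)))
```

```text
t 13.32 T [0.4339 0.0028 0.095 ] yaw 86.05 F [ 0.5 -0.5 -1.1] op 0.230 q [-0.72  0.16  0.65  2.18 -0.13  0.84  1.51] tilt [-0.  0. -1.]
tip [ 0.5476 -0.0051  0.1071] along 0.1139 up 0.0625 ang 28.8 len 0.1300
collar [ 0.4895 -0.001   0.0752] along 0.0557 up 0.0307 ang 28.9 len 0.0636
tail [0.4086 0.0045 0.0239] along -0.0254 up -0.0207 ang -140.9 len 0.0328
```

>>> move_arm(
  moves=[
    [-0.18,0.03,-0.02,0,1],
    [-0.35,0.04,-0.05,0,1],
    [-0.42,0.02,-0.2,0,1],
    [-0.45,-0.02,-0.38,0,1],
    [-0.45,-0.06,-0.55,0,1],
    [-0.42,-0.09,-0.73,-0.03,1],
    [-0.35,-0.108,-0.88,-0.057,1],
    [-0.218,-0.108,-0.979,-0.057,1],
    [-0.218,-0.108,-0.979,-0.057,1],
    [-0.218,-0.108,-0.979,-0.057,1],
  ],
)

```text
time: 14.58
tool_pos: [0.4469, -0.2924, 0.1611]
tcp_rot: [-1.225, 1.199, 1.224]
contact_force: [-0.1, 0.6, 0.1]
opening: 0.23
```

Run:
```python
from h import *
s,T,y=st()
a=snap('side','s12')[0];b=snap('wrist','w12')[0]
cv2.imwrite('pics/s12z.png',cv2.resize(a[220:330,230:370,::-1],None,fx=5,fy=5,interpolation=cv2.INTER_CUBIC))
```

```text
t 14.57 T [ 0.4469 -0.2924  0.1611] yaw 91.18 F [-0.1  0.6  0.1] op 0.230 q [-0.31  0.36  0.96  1.9  -0.34  1.06  2.38] tilt [ 0. -0. -1.]
```

View pics/s12z.png

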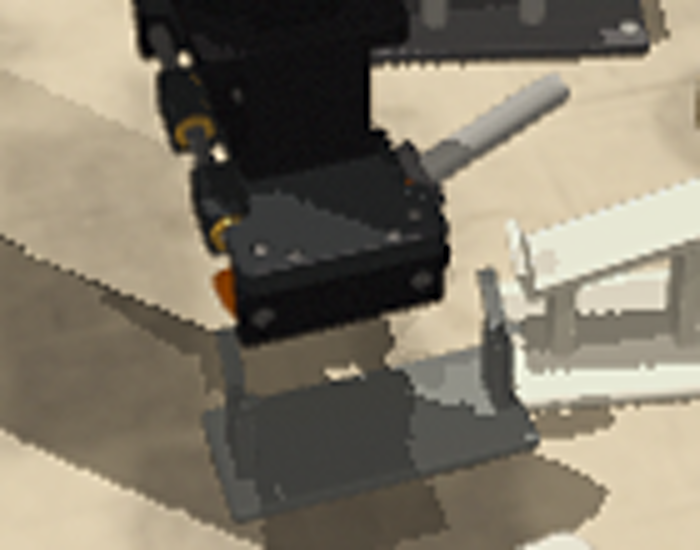

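View pics/w12.png

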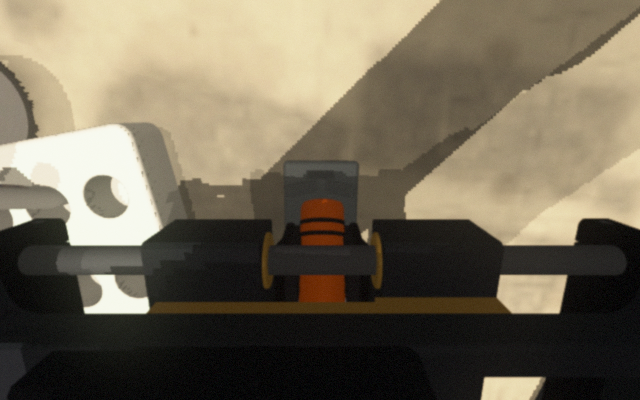

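>>> move_arm(
  moves=[
    [0.06,0,0,0,1],
    [0.12,0,0,0,1],
    [0.128,0,0,0,1],
    [0.136,0,0,0,1],
    [0.144,0,0,0,1],
    [0.152,0,0,0,1],
    [0.16,0,0,0,1],
    [0.166,0,0,0,1],
    [0.166,0,0,0,1],
  ],
  force=12,
)

```text
time: 15.8
tool_pos: [0.4462, -0.2927, 0.1107]
tcp_rot: [-1.224, 1.2, 1.224]
contact_force: [1.5, -2.8, 0.8]
opening: 0.243
```

Run:
```python
from h import *
s,T,y=st()
a=snap('side','s13')[0]
cv2.imwrite('pics/s13z.png',cv2.resize(a[230:330,240:380,::-1],None,fx=5,fy=5,interpolation=cv2.INTER_CUBIC))
```

```text
t 15.80 T [ 0.4462 -0.2927  0.1107] yaw 91.16 F [ 1.5 -2.8  0.8] op 0.243 q [-0.25  0.44  0.9   1.93 -0.42  0.97  2.44] tilt [-0. -0. -1.]
```

View pics/s13z.png

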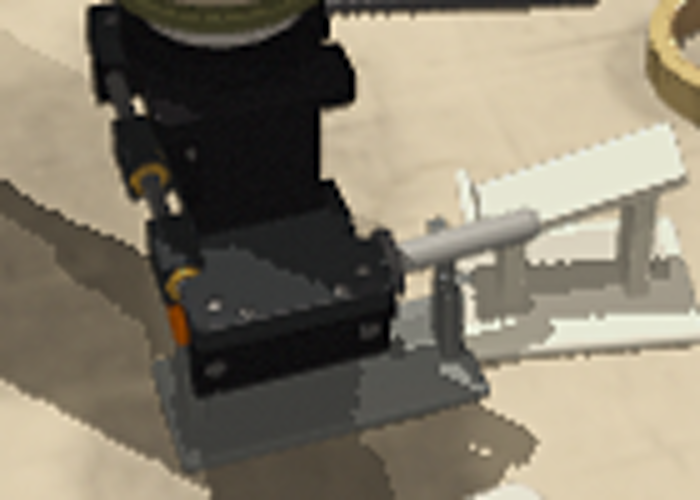

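>>> move_arm(
  moves=[
    [0.003,0,0,0,1],
    [0.004,0,0,0,1],
    [0.004,0,0,0,1],
    [0.004,0,0,0,1],
  ],
  force=3,
)

```text
time: 16.35
tool_pos: [0.4462, -0.2928, 0.1096]
tcp_rot: [-1.224, 1.2, 1.224]
contact_force: [0.3, -4.3, 4.3]
opening: 0.253
```

>>> move_arm(
  moves=[
    [0,0,0,0,0.3],
    [0,0,0,0,0.2],
    [0,0,0,0,0],
    [0,0,0,0,-0.3],
  ],
)

```text
time: 16.85
tool_pos: [0.4463, -0.2922, 0.1093]
tcp_rot: [-1.224, 1.199, 1.225]
contact_force: [0.7, 0.1, -0.2]
opening: 0.535
```

Run:
```python
from h import *
s,T,y=st()
a=snap('side','s14')[0]
cv2.imwrite('pics/s14z.png',cv2.resize(a[230:330,240:380,::-1],None,fx=5,fy=5,interpolation=cv2.INTER_CUBIC))
```

```text
t 16.85 T [ 0.4463 -0.2922  0.1093] yaw 91.18 F [ 0.7  0.1 -0.2] op 0.535 q [-0.25  0.44  0.9   1.93 -0.42  0.96  2.44] tilt [-0.  0. -1.]
```

View pics/s14z.png

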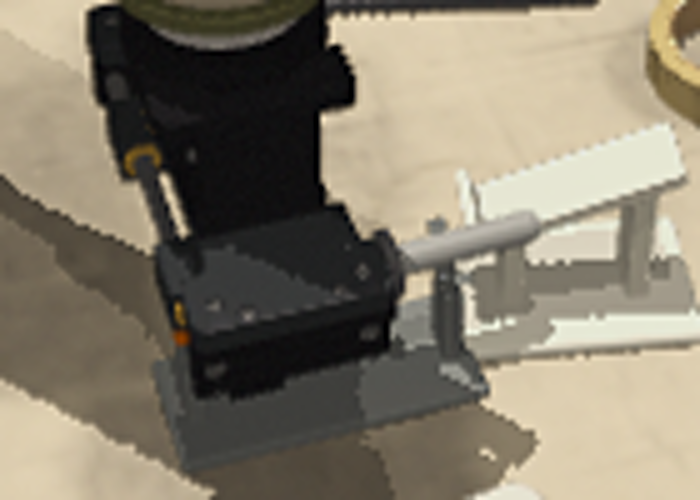

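Run:
```python
from h import *
s,T,y=st();r=np.radians
rows(T,y,[((.4463,-.2922,.2),y),((.47,-.26,.29),y),((.6676,-.0296,.30),r(77)),((.6676,-.0296,.2315),r(77))])
```

```text
t 16.90 T [ 0.4463 -0.2923  0.1094] yaw 91.18 F [-0.6 -0.  -0.2] op 0.571 q [-0.25  0.44  0.9   1.93 -0.42  0.96  2.44] tilt [-0.  0. -1.]
[-0.302,-0.000,0.000,-0.000]
[-0.602,-0.081,0.106,-0.000]
[-0.635,-0.756,0.860,0.158]
[-0.407,-0.756,0.860,0.158]
```

>>> move_arm(
  moves=[
    [-0.1,0,0,0,-0.3],
    [-0.3,0,0,0,-0.3],
    [-0.46,-0.04,0.05,0,-1],
    [-0.6,-0.08,0.11,0,-1],
    [-0.61,-0.2,0.23,0.03,-1],
    [-0.62,-0.33,0.38,0.06,-1],
    [-0.63,-0.46,0.53,0.1,-1],
    [-0.635,-0.58,0.67,0.13,-1],
    [-0.635,-0.69,0.79,0.158,-1],
    [-0.635,-0.756,0.86,0.158,-1],
    [-0.635,-0.756,0.86,0.158,-1],
    [-0.635,-0.756,0.86,0.158,-1],
  ],
)

```text
time: 18.4
tool_pos: [0.6673, -0.0311, 0.3]
tcp_rot: [-1.039, 1.309, 1.039]
contact_force: [0.9, -0.4, 0.0]
opening: 0.999
```

Run:
```python
from h import *
s,T,y=st();r=np.radians
a=snap('side','s15')[0];b=snap('wrist','w15')[0]
cv2.imwrite('pics/s15z.png',cv2.resize(a[60:330,230:400,::-1],None,fx=2.2,fy=2.2,interpolation=cv2.INTER_CUBIC))
rows(T,y,[((.6676,-.0296,.2315),r(77))])
```

```text
t 18.40 T [ 0.6673 -0.0311  0.3   ] yaw 76.89 F [ 0.9 -0.4  0. ] op 0.999 q [-0.63  0.56  0.92  1.36 -0.44  1.43  1.62] tilt [-0.    -0.001 -1.   ]
[0.228,0.000,0.005,-0.001]
```

View pics/s15z.png

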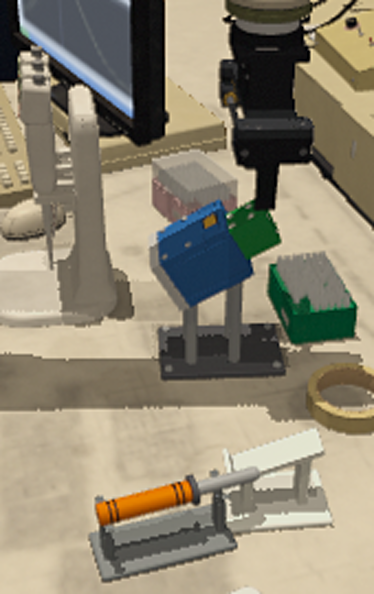

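View pics/w15.png

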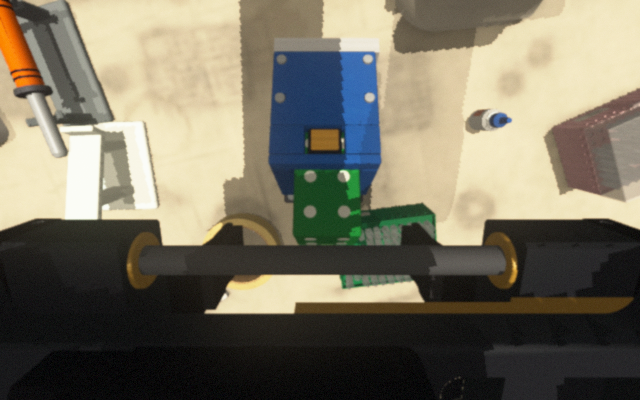

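Run:
```python
from h import *
D=load('w15');H=hsv(D);P=cloud(D);s,T,y=st()
# block side edges at row 210
for row in (180,200,220,232):
    m=(H[row,:,0]>45)&(H[row,:,0]<80)&(H[row,:,1]>120); xs=np.nonzero(m[280:362])[0]+280; print(row,xs.min(),xs.max())
m=(D['d']>0)&(H[...,0]>45)&(H[...,0]<80)&(H[...,1]>120)&(P[...,2]>.14); q=P[m]-M0
print(m.sum(),'along',np.percentile(q@MU,[1,99]).round(4),'lat',np.percentile(q@ML,[1,50,99]).round(4),'n',np.percentile(q@MN,[1,50,99]).round(4))
b=(D['d']>0)&(H[...,0]>100)&(H[...,0]<125)&(H[...,1]>150)&(P[...,2]>.15);q=P[b]-M0
print('mould lat',np.percentile(q@ML,[1,50,99]).round(4),'n',np.percentile(q@MN,[10,50,90]).round(4),'al',np.percentile(q@MU,[1,99]).round(4))
p=P[b&(abs((P-M0)@MN-.0355)<.008)];c=p.mean(0);vt=np.linalg.svd(p-c,full_matrices=False)[2];n=vt[2]*np.sign(vt[2][2]);print('roof n',n,np.degrees(np.arccos(n[2])),np.degrees(np.arctan2(-n[1],-n[0])))
X=(T-M0)@ML; print('tcp lat',X)
```

```text
t 18.50 T [ 0.6672 -0.0314  0.3004] yaw 76.84 F [-0.7 -0.   0.1] op 1.001 q [-0.63  0.56  0.92  1.36 -0.44  1.43  1.62] tilt [ 0.  0. -1.]
180 294 359
200 295 359
220 294 361
232 294 360
4438 along [0.0939 0.1845] lat [-0.0481 -0.0001  0.0222] n [-0.0081  0.021   0.1608]
mould lat [-0.0416  0.0044  0.0333] n [0.0349 0.036  0.0368] al [0.0158 0.1832]
roof n [-0.47501072  0.11220534  0.8727971 ] 29.214674244534866 -13.290581913920333
tcp lat -0.001877051781314362
```

>>> move_arm(
  moves=[
    [0.12,0,0.008,0,-1],
    [0.2,0,0.008,0,-1],
    [0.228,0,0.008,0,-1],
    [0.228,0,0.008,0,0],
    [0.228,0,0.008,0,0.5],
    [0.228,0,0.008,0,0.5],
    [0.228,0,0.008,0,0.5],
    [0.228,0,0.008,0,0.5],
  ],
  force=50,
)

```text
time: 19.5
tool_pos: [0.6684, -0.0277, 0.2318]
tcp_rot: [-1.04, 1.308, 1.04]
contact_force: [1.1, -12.7, 2.1]
opening: 0.518
```

Run:
```python
from h import *
s,T,y=st()
a=snap('side','s16')[0]
cv2.imwrite('pics/s16z.png',cv2.resize(a[110:230,280:400,::-1],None,fx=5,fy=5,interpolation=cv2.INTER_CUBIC))
rows(T,y,[(T+MU*.02,y),(T+MU*.05,y)])
```

```text
t 19.50 T [ 0.6684 -0.0277  0.2318] yaw 76.96 F [  1.1 -12.7   2.1] op 0.518 q [-0.63  0.6   0.89  1.45 -0.47  1.31  1.64] tilt [ 0. -0. -1.]
[-0.033,-0.058,0.000,-0.000]
[-0.083,-0.144,0.000,-0.000]
```

View pics/s16z.png

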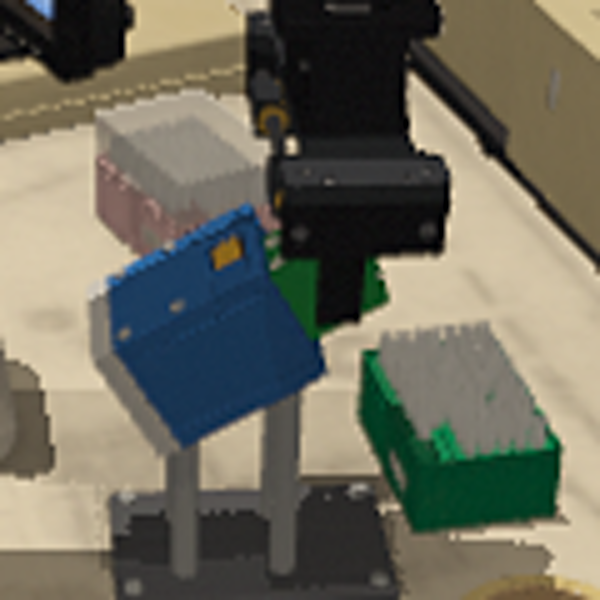

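>>> move_arm(
  moves=[
    [0,0,-0.005,0,0.5],
    [-0.01,-0.017,-0.005,0,0.5],
    [-0.022,-0.038,-0.005,0,0.5],
    [-0.033,-0.058,-0.005,0,0.5],
    [-0.045,-0.078,-0.005,0,0.5],
  ],
)

```text
time: 20.18
tool_pos: [0.6889, -0.0338, 0.2434]
tcp_rot: [-1.036, 1.313, 1.045]
contact_force: [-8.7, 1.8, -3.0]
opening: 0.496
```

Run:
```python
from h import *
s,T,y=st()
a=snap('side','s17')[0]
cv2.imwrite('pics/s17z.png',cv2.resize(a[110:230,280:400,::-1],None,fx=5,fy=5,interpolation=cv2.INTER_CUBIC))
```

```text
t 20.18 T [ 0.6889 -0.0338  0.2434] yaw 76.95 F [-8.7  1.8 -3. ] op 0.496 q [-0.58  0.64  0.87  1.36 -0.49  1.37  1.64] tilt [-0.007  0.001 -1.   ]
```

View pics/s17z.png

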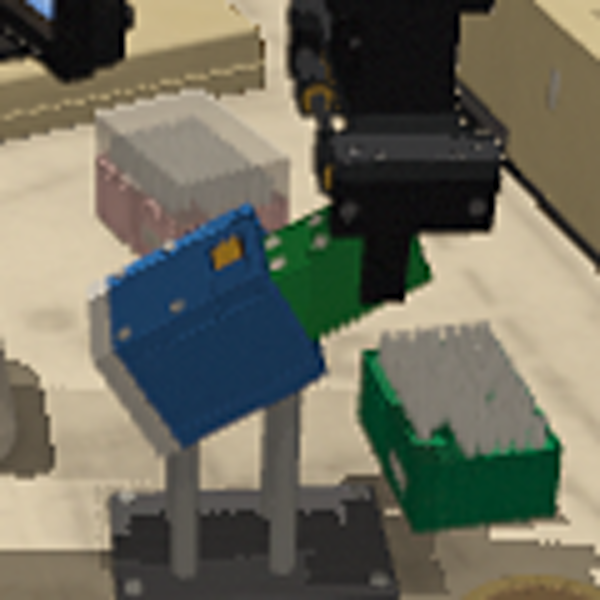

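>>> move_arm(
  moves=[
    [-0.012,-0.021,0,0,0.5],
    [-0.023,-0.04,0,0,0.5],
    [-0.035,-0.06,0,0,0.5],
    [-0.047,-0.081,0,0,0.5],
    [-0.058,-0.1,0,0,0.5],
    [-0.075,-0.13,0,0,0.5],
    [-0.1,-0.15,0,0,0.5],
    [-0.1,-0.15,0,0,0.5],
  ],
)

```text
time: 21.22
tool_pos: [0.7351, -0.0449, 0.2758]
tcp_rot: [-1.04, 1.308, 1.039]
contact_force: [0.1, 0.3, -2.7]
opening: 0.501
```

Run:
```python
from h import *
s,T,y=st()
a=snap('side','s18')[0]
cv2.imwrite('pics/s18z.png',cv2.resize(a[110:230,280:400,::-1],None,fx=5,fy=5,interpolation=cv2.INTER_CUBIC))
```

```text
t 21.23 T [ 0.7351 -0.0449  0.2758] yaw 76.94 F [ 0.1  0.3 -2.7] op 0.501 q [-0.48  0.72  0.86  1.16 -0.52  1.47  1.64] tilt [ 0.001 -0.    -1.   ]
```

View pics/s18z.png

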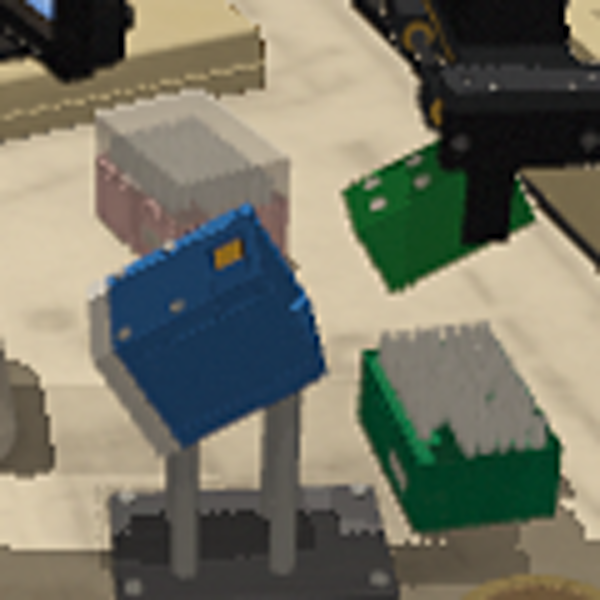

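Run:
```python
from h import *
D=load('s18');cv2.imwrite('pics/s18y.png',cv2.resize(D['im'][130:175,340:395,::-1],None,fx=12,fy=12,interpolation=cv2.INTER_CUBIC))
```

```text
(no output)
```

View pics/s18y.png

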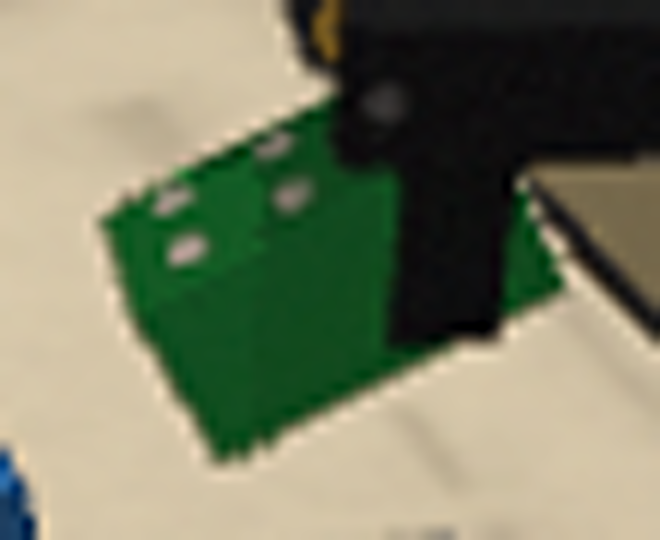

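Run:
```python
from h import *
s,T,y=st();D=load('s18');G=T-[0,0,.051];h=np.array([np.sin(y),-np.cos(y),0]);n=np.array([np.cos(y),np.sin(y),0])
pl=G-n*.022;R={}
for nm,u,v in [('inbotR',218,462),('intopR',135,305),('outbotR',562,290)]:
    o,r=ray(D,340+u/12,130+v/12);X=o+r*np.dot(pl-o,n)/np.dot(r,n);d=X-G;R[nm]=np.array([d@h,d[2]]);print(nm,X.round(4),'h %.4f z %.4f'%(d@h,d[2]))
a=R['outbotR']-R['inbotR'];print('len',np.linalg.norm(a),'pitch',np.degrees(np.arctan2(a[1],a[0])))
e=np.array([np.cos(np.radians(30)),.5]);f=np.array([-.5,np.cos(np.radians(30))])
for k in R: print(k,'along',(R[k]@e).round(4),'norm',(R[k]@f).round(4))
```

```text
t 21.27 T [ 0.7348 -0.0447  0.2753] yaw 76.94 F [-0.3 -0.4 -3.2] op 0.505 q [-0.48  0.72  0.86  1.17 -0.52  1.47  1.64] tilt [ 0. -0. -1.]
inbotR [ 0.6882 -0.0565  0.1751] h -0.0427 z -0.0492
intopR [ 0.6694 -0.0522  0.2124] h -0.0620 z -0.0119
outbotR [ 0.7542 -0.0718  0.2132] h 0.0251 z -0.0111
len 0.0777532957130592 pitch 29.3223008246973
inbotR along -0.0616 norm -0.0213
intopR along -0.0596 norm 0.0207
outbotR along 0.0161 norm -0.0222
```

Run:
```python
from h import *
a=snap('top','t19')[0];b=snap('side','s19')[0]
def up(im,r0,r1,c0,c1,f,n):
    o=cv2.resize(im[r0:r1,c0:c1,::-1],None,fx=f,fy=f,interpolation=cv2.INTER_CUBIC)
    for k in range(c0,c1,5):
        cv2.line(o,((k-c0)*f,0),((k-c0)*f,6),(0,0,255),1); cv2.putText(o,str(k),((k-c0)*f,16),0,.33,(0,0,255),1)
    for k in range(r0,r1,5):
        cv2.line(o,(0,(k-r0)*f),(6,(k-r0)*f),(0,0,255),1); cv2.putText(o,str(k),(8,(k-r0)*f+4),0,.33,(0,0,255),1)
    cv2.imwrite('pics/%s.png'%n,o)
up(a,180,245,360,410,9,'t19z'); up(b,248,308,315,390,9,'s19z')
```

```text
(no output)
```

View pics/t19z.png

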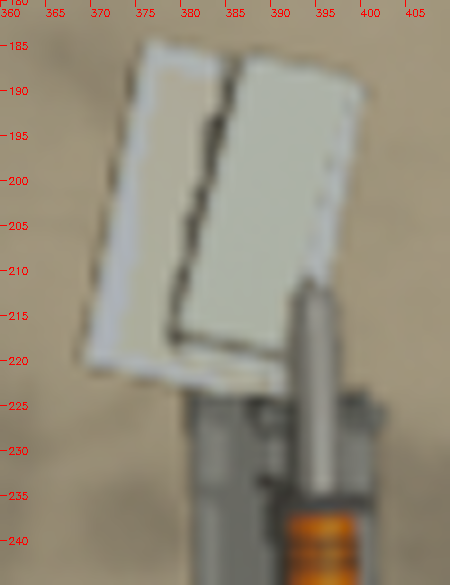

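View pics/s19z.png

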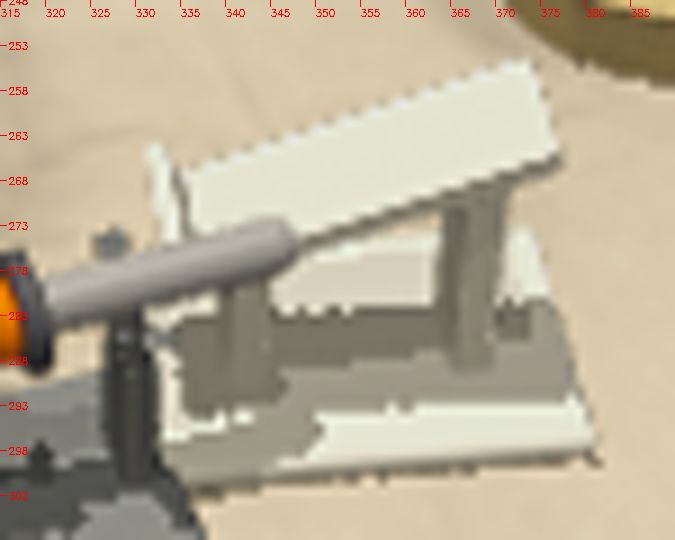

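Run:
```python
from h import *
D=load('w15')
im=D['im'][90:225,0:180,::-1]
cv2.imwrite('pics/w15z.png',cv2.resize(im,None,fx=4.4,fy=4.4,interpolation=cv2.INTER_CUBIC))
# depth-based comparision in t19: shaft top and slab
D=load('t19');P=cloud(D)
for r in (205,209,212,214,216):
    print(r,[(c,P[r,c].round(3).tolist()) for c in range(388,399)])
```

```text
205 [(388, [0.597, -0.271, 0.067]), (389, [0.597, -0.274, 0.068]), (390, [0.597, -0.276, 0.07]), (391, [0.598, -0.281, 0.064]), (392, [0.597, -0.282, 0.068]), (393, [0.597, -0.285, 0.07]), (394, [0.597, -0.288, 0.07]), (395, [0.603, -0.305, 0.006]), (396, [0.603, -0.307, 0.007]), (397, [0.603, -0.311, 0.004]), (398, [0.604, -0.315, -0.001])]
209 [(388, [0.586, -0.272, 0.065]), (389, [0.586, -0.274, 0.067]), (390, [0.587, -0.278, 0.062]), (391, [0.586, -0.28, 0.068]), (392, [0.587, -0.283, 0.064]), (393, [0.587, -0.286, 0.064]), (394, [0.591, -0.301, 0.007]), (395, [0.591, -0.305, 0.006]), (396, [0.591, -0.306, 0.01]), (397, [0.592, -0.311, 0.001]), (398, [0.592, -0.315, -0.001])]
212 [(388, [0.578, -0.272, 0.062]), (389, [0.579, -0.276, 0.058]), (390, [0.578, -0.278, 0.063]), (391, [0.578, -0.281, 0.06]), (392, [0.578, -0.284, 0.061]), (393, [0.578, -0.284, 0.072]), (394, [0.578, -0.287, 0.07]), (395, [0.578, -0.29, 0.071]), (396, [0.578, -0.293, 0.07]), (397, [0.583, -0.312, -0.003]), (398, [0.583, -0.314, 0.001])]
214 [(388, [0.573, -0.273, 0.059]), (389, [0.573, -0.276, 0.06]), (390, [0.573, -0.278, 0.059]), (391, [0.573, -0.281, 0.06]), (392, [0.572, -0.282, 0.069]), (393, [0.572, -0.285, 0.069]), (394, [0.572, -0.286, 0.074]), (395, [0.572, -0.29, 0.073]), (396, [0.572, -0.293, 0.071]), (397, [0.577, -0.311, 0.001]), (398, [0.577, -0.315, -0.001])]
216 [(388, [0.567, -0.273, 0.056]), (389, [0.567, -0.276, 0.059]), (390, [0.567, -0.278, 0.059]), (391, [0.567, -0.281, 0.06]), (392, [0.567, -0.283, 0.066]), (393, [0.567, -0.285, 0.07]), (394, [0.567, -0.287, 0.07]), (395, [0.566, -0.289, 0.075]), (396, [0.567, -0.292, 0.072]), (397, [0.571, -0.311, 0.001]), (398, [0.571, -0.314, 0.003])]
```

View pics/w15z.png

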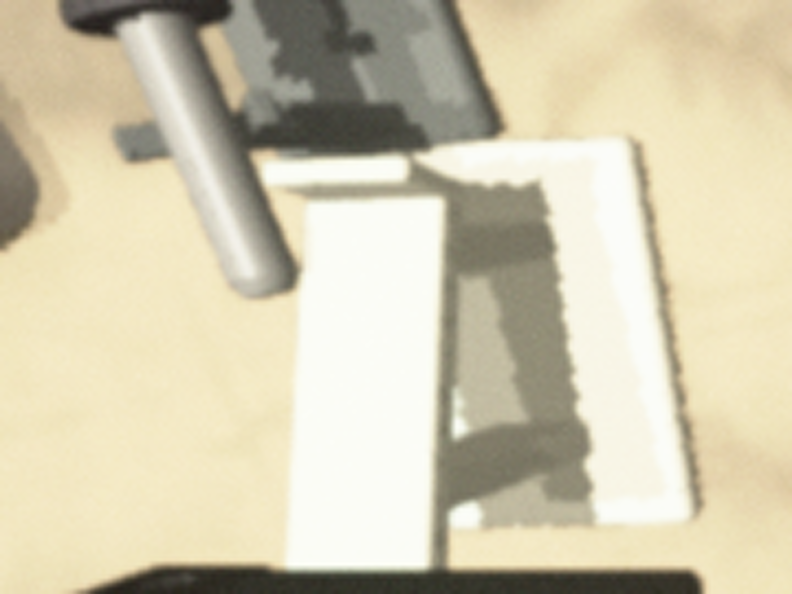

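```bash
cat >> h.py <<'E'
S0=np.array([.601,-.275,.070]);SY=np.radians(-12.)
def seat(S0,SY):
    u=np.array([np.cos(SY)*np.cos(np.radians(20)),np.sin(SY)*np.cos(np.radians(20)),np.sin(np.radians(20))]);l=np.array([-np.sin(SY),np.cos(SY),0]);return u,l,np.cross(u,l)
E
python3 - <<'E'
from h import *
D=load('w15');u,l,n=seat(S0,SY)
pts={}
for nm,a,b in [('lipR',307,200),('lipL',443,197),('R2',288,570),('L2',434,570),('R1',299,290)]:
    o,r=ray(D,a/4.4,90+b/4.4);X=o+r*np.dot(S0-o,n)/np.dot(r,n);pts[nm]=X;d=X-S0
    print(nm,X.round(4),'seat x %.1f y %.1f'%(d@u*1e3,d@l*1e3))
for a,b in [('lipR','R2'),('lipL','L2')]:
    d=pts[b]-pts[a];print('yaw',np.degrees(np.arctan2(d[1],d[0])))
m=(pts['lipR']+pts['lipL'])/2; print('seat centre from lip', m+u*.045)
# rod tip, axis z=.06
for a,b in [(262,285),(297,270),(170,20),(225,20)]: print('rod',onz(D,a/4.4,90+b/4.4,.06).round(4))
# base corners
for a,b in [(630,140),(695,522)]: print('base',onz(D,a/4.4,90+b/4.4,.008).round(4))
E
```

```text
lipR [ 0.5587 -0.2802  0.0553] seat x -42.8 y -13.9
lipL [ 0.5655 -0.2481  0.0553] seat x -42.9 y 18.9
R2 [ 0.6406 -0.2965  0.0857] seat x 46.0 y -12.8
L2 [ 0.6484 -0.2631  0.086 ] seat x 46.7 y 21.5
R1 [ 0.5789 -0.2851  0.0629] seat x -20.8 y -14.4
yaw -11.254854487680719
yaw -10.24372767577715
seat centre from lip [ 0.60349547 -0.27295201  0.07073345]
rod [ 0.5755 -0.2956  0.06  ]
rod [ 0.5741 -0.2859  0.06  ]
rod [ 0.5144 -0.2902  0.06  ]
rod [ 0.5172 -0.2779  0.06  ]
base [ 0.5578 -0.2251  0.008 ]
base [ 0.6638 -0.246   0.008 ]
```

```bash
cat >> h.py <<'E'
S0=np.array([.602,-.274,.070]);SY=np.radians(-11.3)
def gpos(th,xc,lat,S0=S0,SY=SY):
    u,l,n=seat(S0,SY);C=S0+u*(xc-.040)+l*lat;h=np.array([np.cos(SY),np.sin(SY),0]);t=np.radians(th)
    return C+h*(.0625*np.cos(t)-.022*np.sin(t))+np.array([0,0,.0625*np.sin(t)+.022*np.cos(t)+.051])
E
python3 - <<'E'
from h import *
s,T,y=st();r=np.radians
g30=gpos(30,.003,.006);print(g30,gpos(20,.003,.006))
rows(T,y,[((.70,-.16,.27),y),(g30+[0,0,.07],r(78.7)),(g30+[0,0,.02],r(78.7))])
E
```

```text
t 21.38 T [ 0.7344 -0.0445  0.2749] yaw 76.95 F [ 0.5  0.1 -3. ] op 0.500 q [-0.48  0.72  0.86  1.17 -0.52  1.47  1.64] tilt [-0.  0. -1.]
[ 0.61137162 -0.26975402  0.15864781] [ 0.61929474 -0.27133722  0.15039475]
[0.016,0.025,-0.401,-0.000]
[0.154,0.230,-0.824,-0.019]
[0.321,0.230,-0.824,-0.019]
```

>>> move_arm(
  moves=[
    [0,0,-0.08,0,0.5],
    [0,0.01,-0.2,0,0.5],
    [0.02,0.04,-0.34,0,0.5],
    [0.05,0.09,-0.48,0,0.5],
    [0.09,0.14,-0.62,-0.02,0.5],
    [0.13,0.19,-0.74,-0.02,0.5],
    [0.16,0.23,-0.824,-0.02,0.5],
    [0.24,0.23,-0.824,-0.02,0.5],
    [0.24,0.23,-0.824,-0.02,0.5],
    [0.24,0.23,-0.824,-0.02,0.5],
  ],
)

```text
time: 22.62
tool_pos: [0.6117, -0.2698, 0.2039]
tcp_rot: [-1.064, 1.295, 1.063]
contact_force: [0.3, -0.2, -1.6]
opening: 0.506
```

Run:
```python
from h import *
s,T,y=st();r=np.radians
a=snap('side','s20')[0];b=snap('wrist','w20')[0]
cv2.imwrite('pics/s20z.png',cv2.resize(a[200:310,290:410,::-1],None,fx=5,fy=5,interpolation=cv2.INTER_CUBIC))
g30=gpos(30,.003,.006)
rows(T,y,[(g30+[0,0,.02],r(78.7)),(g30+[0,0,.005],r(78.7))])
```

```text
t 22.62 T [ 0.6117 -0.2698  0.2039] yaw 78.77 F [ 0.3 -0.2 -1.6] op 0.506 q [-0.25  0.62  0.88  1.48 -0.49  1.27  2.06] tilt [ 0.001 -0.    -1.   ]
[0.084,0.001,-0.000,0.001]
[0.134,0.001,-0.000,0.001]
```

View pics/s20z.png

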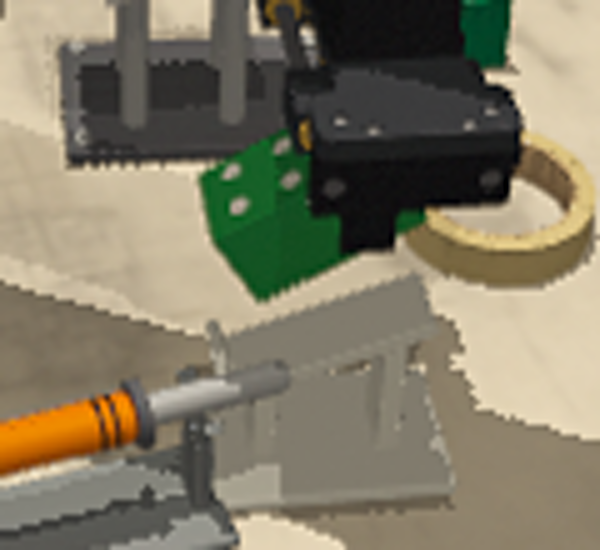

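View pics/w20.png

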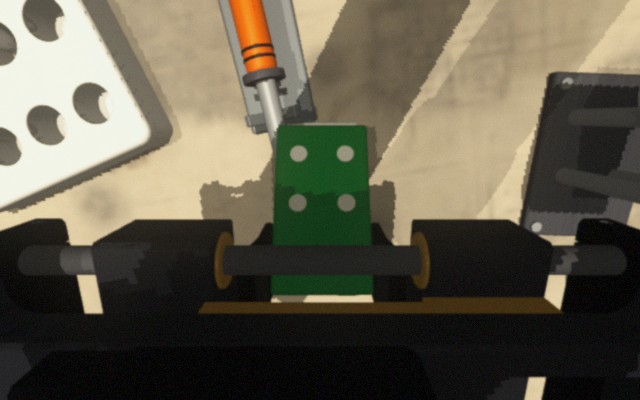

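>>> move_arm(
  moves=[
    [0.07,0,0,0,0.5],
    [0.12,0,0,0,0.5],
    [0.134,0,0,0,0.5],
    [0.134,0,0,0,0.5],
  ],
)

```text
time: 23.22
tool_pos: [0.6114, -0.2697, 0.1624]
tcp_rot: [-1.063, 1.296, 1.064]
contact_force: [-0.2, -0.2, -2.7]
opening: 0.499
```

Run:
```python
from h import *
s,T,y=st();r=np.radians
a=snap('side','s21')[0];b=snap('top','t21')[0];c=snap('wrist','w21')[0]
cv2.imwrite('pics/s21z.png',cv2.resize(a[230:300,310:390,::-1],None,fx=8,fy=8,interpolation=cv2.INTER_CUBIC))
cv2.imwrite('pics/w21z.png',cv2.resize(c[60:230,200:420,::-1],None,fx=3.5,fy=3.5,interpolation=cv2.INTER_CUBIC))
for th in (30,27,24,22,20): print(th,end=' '); rows(T,y,[(gpos(th,.003,.006),r(78.7))])
```

```text
t 23.23 T [ 0.6114 -0.2697  0.1624] yaw 78.75 F [-0.2 -0.2 -2.7] op 0.499 q [-0.24  0.66  0.85  1.52 -0.52  1.2   2.08] tilt [-0.001  0.    -1.   ]
30 [0.013,0.000,-0.000,0.001]
27 [0.020,-0.008,-0.000,0.001]
24 [0.029,-0.017,-0.000,0.001]
22 [0.034,-0.022,-0.000,0.001]
20 [0.040,-0.027,-0.000,0.001]
```

View pics/s21z.png

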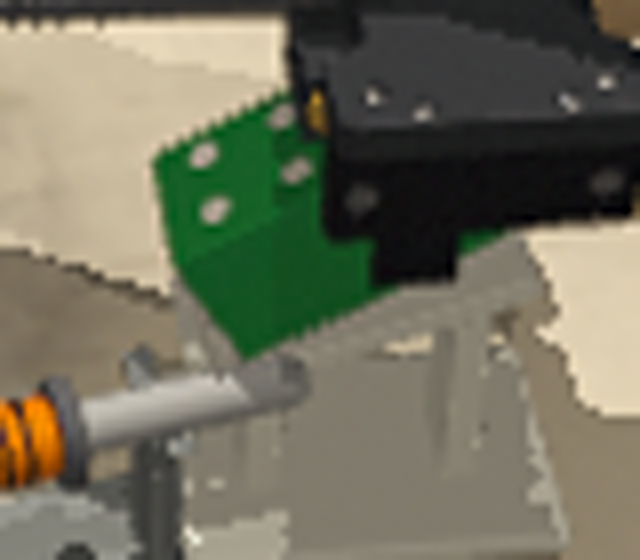

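View pics/w21z.png

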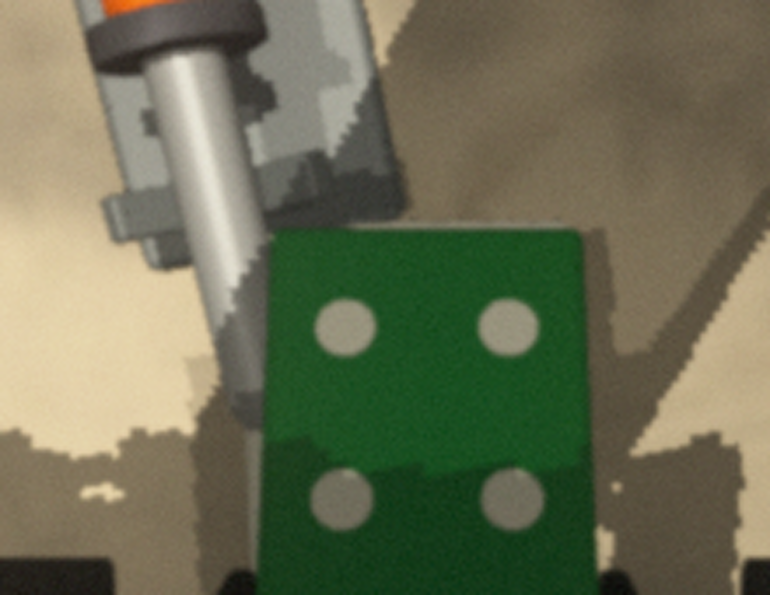

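Run:
```python
from h import *
s,T,y=st();D=load('w21');u,l,n=seat(S0,SY)
f=lambda a,b:(200+a/3.5,60+b/3.5)
L1=onz(D,*f(148,60),.06);L2=onz(D,*f(227,390),.06);R1=onz(D,*f(225,60),.06);R2=onz(D,*f(262,230),.06)
for X in (L1,L2,R1,R2): print(X.round(4),'lat to grip %.1f'%((X-T)@l*1e3))
print('diam',np.linalg.norm(np.cross((R1-L1),(L2-L1)/np.linalg.norm(L2-L1)))*1e3,'yaw',np.degrees(np.arctan2(*(L2-L1)[[1,0]])),np.degrees(np.arctan2(*(R2-R1)[[1,0]])))
tip=onz(D,*f(255,422),.06);print('tip end',tip, (tip-T)@np.array([np.cos(SY),np.sin(SY),0]))
# slab right edge sliver
for a,b in [(252,450),(247,560)]:
    o,r=ray(D,*f(a,b));X=o+r*np.dot(S0-o,n)/np.dot(r,n);print('slab edge',X.round(4),'lat to grip %.1f'%((X-T)@l*1e3))
```

```text
t 23.38 T [ 0.6118 -0.2699  0.1634] yaw 78.75 F [ 0.1 -0.6 -2.9] op 0.506 q [-0.24  0.66  0.85  1.52 -0.52  1.2   2.08] tilt [ 0.001 -0.    -1.   ]
[ 0.514  -0.2985  0.06  ] lat to grip -47.2
[ 0.5711 -0.2989  0.06  ] lat to grip -36.4
[ 0.5166 -0.2858  0.06  ] lat to grip -34.2
[ 0.5449 -0.2862  0.06  ] lat to grip -29.0
diam 12.704679572320227 yaw -0.3869315535190521 -0.7128007541242389
tip end [ 0.57783076 -0.29530377  0.06      ] -0.028341889531800914
slab edge [ 0.582  -0.2962  0.0644] lat to grip -31.6
slab edge [ 0.5999 -0.3003  0.0711] lat to grip -32.1
```

>>> move_arm(
  moves=[
    [0.006,0,0.003,0,0.5],
    [0.013,0,0.003,0,0.5],
    [0.017,-0.004,0.003,0,0.5],
    [0.02,-0.008,0.003,0,0.5],
    [0.025,-0.013,0.003,0,0.5],
    [0.029,-0.017,0.003,0,0.5],
  ],
  force=20,
)

```text
time: 24.12
tool_pos: [0.6172, -0.2699, 0.1549]
tcp_rot: [-1.064, 1.295, 1.063]
contact_force: [-0.1, 0.6, 4.9]
opening: 0.505
```

Run:
```python
from h import *
s,T,y=st();r=np.radians
a=snap('side','s22')[0]
cv2.imwrite('pics/s22z.png',cv2.resize(a[230:300,310:390,::-1],None,fx=8,fy=8,interpolation=cv2.INTER_CUBIC))
```

```text
t 24.12 T [ 0.6172 -0.2699  0.1549] yaw 78.76 F [-0.1  0.6  4.9] op 0.505 q [-0.23  0.68  0.84  1.51 -0.53  1.19  2.08] tilt [ 0.001  0.    -1.   ]
```

View pics/s22z.png

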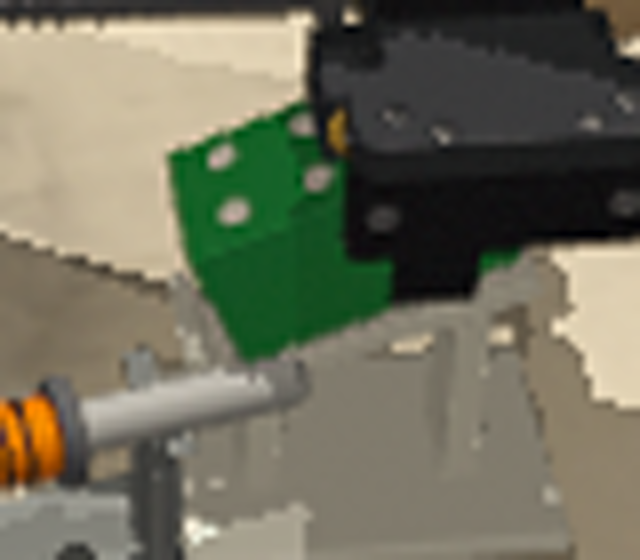

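>>> move_arm(
  moves=[
    [0.005,-0.005,0,0,0.5],
    [0.011,-0.01,0,0,0.5],
    [0.011,-0.01,0,0,0.5],
  ],
)

```text
time: 24.55
tool_pos: [0.6202, -0.2705, 0.1514]
tcp_rot: [-1.064, 1.295, 1.063]
contact_force: [0.9, 0.5, 2.9]
opening: 0.505
```

Run:
```python
from h import *
s,T,y=st();r=np.radians
a=snap('side','s23')[0]
cv2.imwrite('pics/s23z.png',cv2.resize(a[230:300,310:390,::-1],None,fx=8,fy=8,interpolation=cv2.INTER_CUBIC))
```

```text
t 24.55 T [ 0.6202 -0.2705  0.1514] yaw 78.77 F [0.9 0.5 2.9] op 0.505 q [-0.22  0.69  0.84  1.5  -0.53  1.19  2.08] tilt [ 0.001 -0.    -1.   ]
```

View pics/s23z.png

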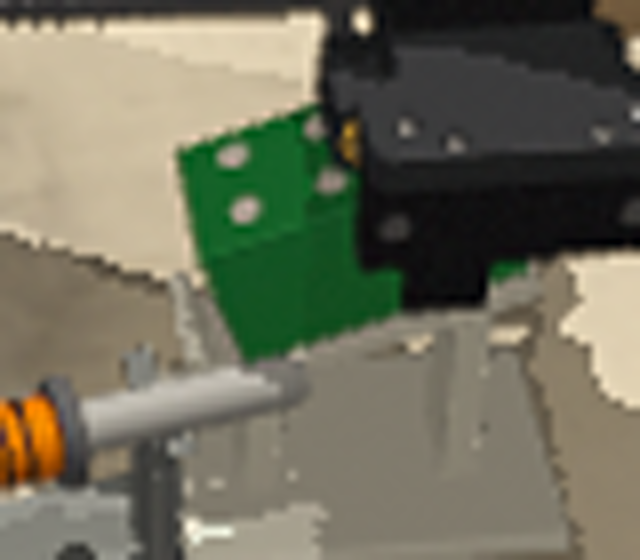

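>>> move_arm(
  moves=[
    [0.004,-0.003,0,0,0.5],
    [0.008,-0.005,0,0,0.5],
    [0.008,-0.005,0,0,0.5],
  ],
)

```text
time: 24.98
tool_pos: [0.6209, -0.2707, 0.1508]
tcp_rot: [-1.062, 1.295, 1.064]
contact_force: [-10.9, 6.9, 22.7]
opening: 0.506
```

>>> move_arm(
  moves=[
    [-0.005,0,0,0,0.5],
    [-0.002,0.009,0,0,0.5],
    [0.001,0.016,0,0,0.5],
  ],
)

```text
time: 25.35
tool_pos: [0.6176, -0.2702, 0.1498]
tcp_rot: [-1.066, 1.294, 1.061]
contact_force: [2.4, 1.0, 9.1]
opening: 0.505
```

Run:
```python
from h import *
s,T,y=st();r=np.radians
a=snap('side','s24')[0];c=snap('wrist','w24')[0]
cv2.imwrite('pics/s24z.png',cv2.resize(a[230:300,310:390,::-1],None,fx=8,fy=8,interpolation=cv2.INTER_CUBIC))
cv2.imwrite('pics/w24z.png',cv2.resize(c[60:230,200:420,::-1],None,fx=3.5,fy=3.5,interpolation=cv2.INTER_CUBIC))
```

```text
t 25.35 T [ 0.6176 -0.2702  0.1498] yaw 78.77 F [2.4 1.  9.1] op 0.505 q [-0.23  0.68  0.84  1.52 -0.53  1.18  2.08] tilt [ 0.003 -0.001 -1.   ]
```

View pics/s24z.png

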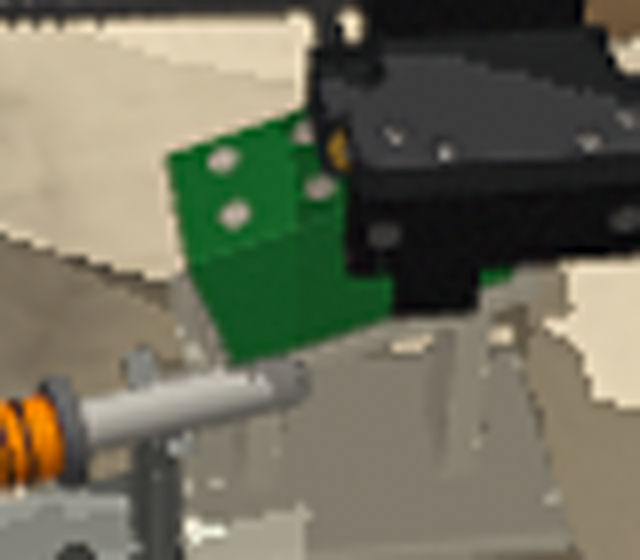

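View pics/w24z.png

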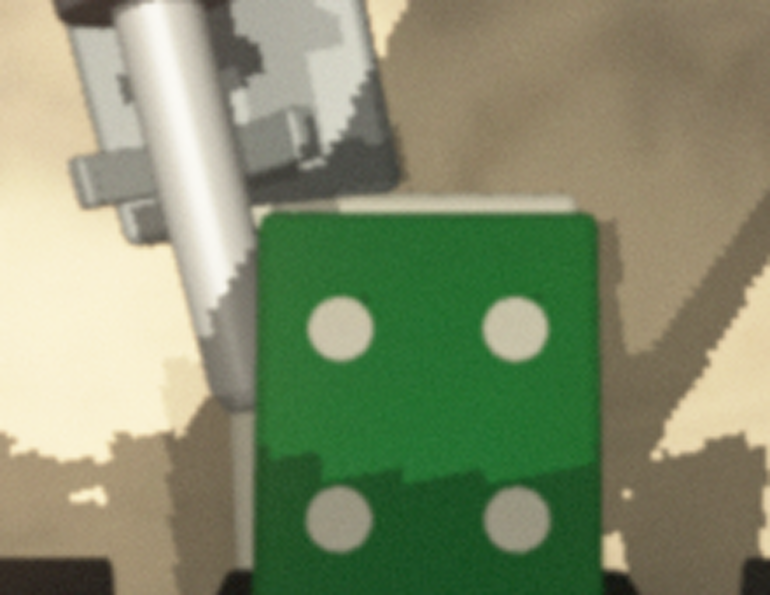

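>>> move_arm(
  moves=[
    [-0.002,0.004,0,0,0.5],
    [0,0.01,0,0,0.5],
    [0,0.01,0,0,0.5],
  ],
)

```text
time: 25.82
tool_pos: [0.6134, -0.2692, 0.1481]
tcp_rot: [-1.063, 1.296, 1.063]
contact_force: [0.5, 0.6, 1.6]
opening: 0.506
```

Run:
```python
from h import *
s,T,y=st();r=np.radians
a=snap('side','s25')[0];c=snap('wrist','w25')[0]
cv2.imwrite('pics/s25z.png',cv2.resize(a[240:290,320:370,::-1],None,fx=11,fy=11,interpolation=cv2.INTER_CUBIC))
cv2.imwrite('pics/w25z.png',cv2.resize(c[90:150,250:390,::-1],None,fx=5.5,fy=5.5,interpolation=cv2.INTER_CUBIC))
```

```text
t 25.82 T [ 0.6134 -0.2692  0.1481] yaw 78.75 F [0.5 0.6 1.6] op 0.506 q [-0.23  0.68  0.84  1.53 -0.53  1.18  2.08] tilt [-0.  0. -1.]
```

View pics/s25z.png

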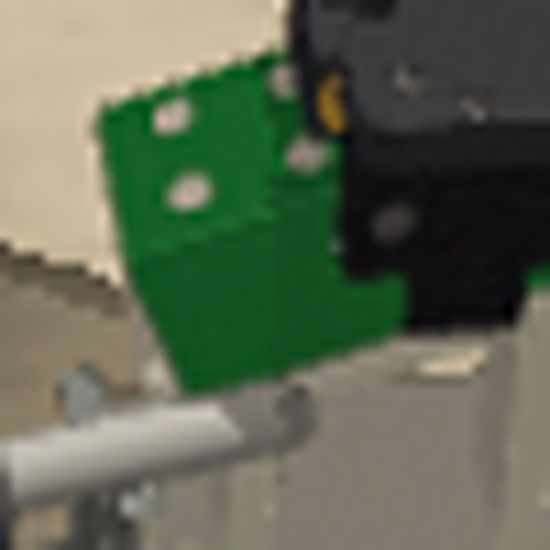

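View pics/w25z.png

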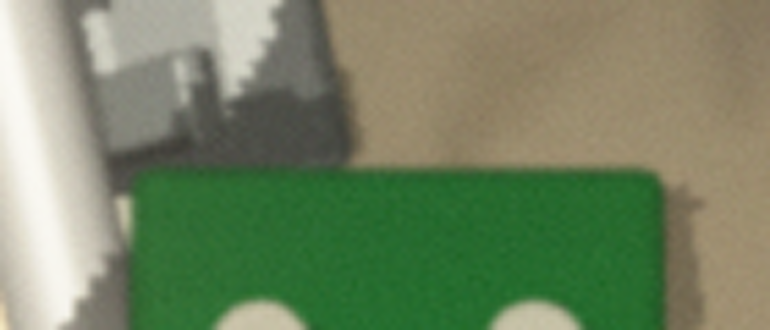

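>>> move_arm(
  moves=[
    [0.001,0.003,0,0,0.5],
    [0.002,0.006,0,0,0.5],
    [0.002,0.006,0,0,0.5],
  ],
)

```text
time: 26.3
tool_pos: [0.6129, -0.269, 0.1482]
tcp_rot: [-1.066, 1.294, 1.061]
contact_force: [5.7, -2.0, 1.2]
opening: 0.505
```

>>> move_arm(
  moves=[
    [0,0.003,0,0,0.5],
    [0,0.003,0,0,0.5],
    [0,0.003,0,0,-0.1],
    [0,0.003,0,0,-0.3],
    [0,0.003,0,0,-0.6],
    [0,0.003,0,0,-0.8],
    [0,0.003,0,0,-0.8],
  ],
  force=10,
)

```text
time: 27.18
tool_pos: [0.6108, -0.2686, 0.1476]
tcp_rot: [-1.063, 1.296, 1.064]
contact_force: [0.6, 0.0, 0.4]
opening: 0.869
```

Run:
```python
from h import *
s,T,y=st();r=np.radians
a=snap('side','s26')[0];c=snap('wrist','w26')[0]
cv2.imwrite('pics/s26z.png',cv2.resize(a[230:300,310:390,::-1],None,fx=8,fy=8,interpolation=cv2.INTER_CUBIC))
cv2.imwrite('pics/w26z.png',cv2.resize(c[60:230,200:420,::-1],None,fx=3.5,fy=3.5,interpolation=cv2.INTER_CUBIC))
```

```text
t 27.18 T [ 0.6108 -0.2686  0.1476] yaw 78.76 F [0.6 0.  0.4] op 0.869 q [-0.23  0.67  0.84  1.53 -0.53  1.17  2.08] tilt [-0.  0. -1.]
```

View pics/s26z.png

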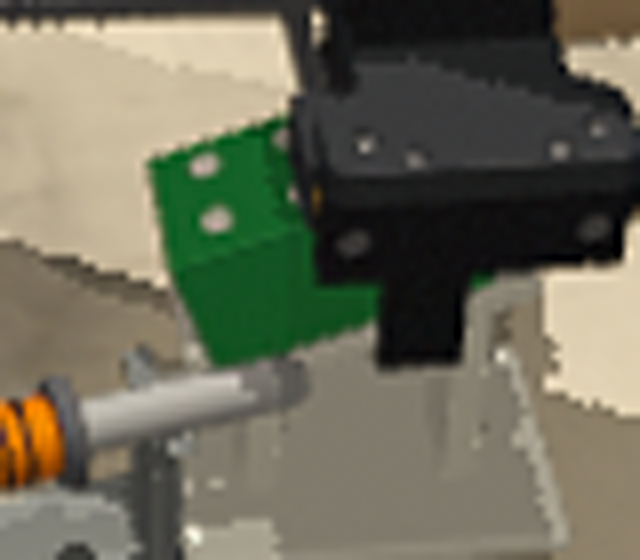

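View pics/w26z.png

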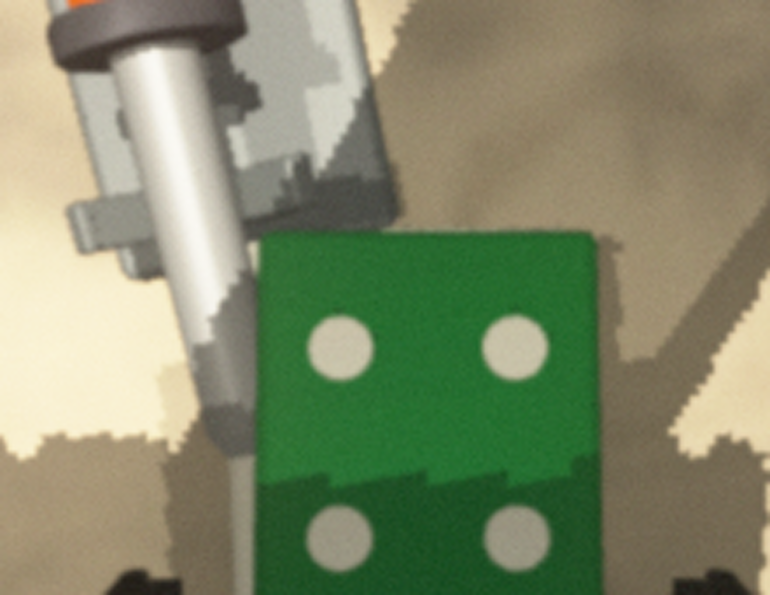

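>>> move_arm(
  moves=[
    [0,0,0,0,-1],
    [-0.05,0,0,0,-1],
    [-0.15,0,0,0,-1],
    [-0.3,0,0,0,-1],
    [-0.5,0,0,0,-1],
    [-0.6,0.1,0.15,0,-1],
    [-0.6,0.2,0.3,0,-1],
    [-0.6,0.25,0.45,0,-1],
    [-0.6,0.25,0.45,0,-1],
  ],
)

```text
time: 28.4
tool_pos: [0.564, -0.117, 0.3285]
tcp_rot: [-1.067, 1.29, 1.069]
contact_force: [-1.0, -1.1, 0.2]
opening: 1.001
```

Run:
```python
from h import *
s,T,y=st();r=np.radians
a=snap('side','s27')[0];c=snap('top','t27')[0]
o=np.zeros((500,790,3),np.uint8)
o[:,:390]=cv2.resize(a[230:330,260:390,::-1],(390,500)) if 0 else cv2.resize(a[230:330,270:348+0,::-1],(390,500),interpolation=cv2.INTER_CUBIC)
cv2.imwrite('pics/s27z.png',cv2.resize(a[235:325,260:390,::-1],None,fx=6,fy=6,interpolation=cv2.INTER_CUBIC))
cv2.imwrite('pics/t27z.png',cv2.resize(c[110:280,230:430,::-1],None,fx=3.5,fy=3.5,interpolation=cv2.INTER_CUBIC))
D=load('side0');
```

```text
t 28.40 T [ 0.564  -0.117   0.3285] yaw 79.14 F [-1.  -1.1  0.2] op 1.001 q [-0.68  0.3   1.    1.58 -0.26  1.4   1.72] tilt [ 0.001  0.003 -1.   ]
```

View pics/s27z.png

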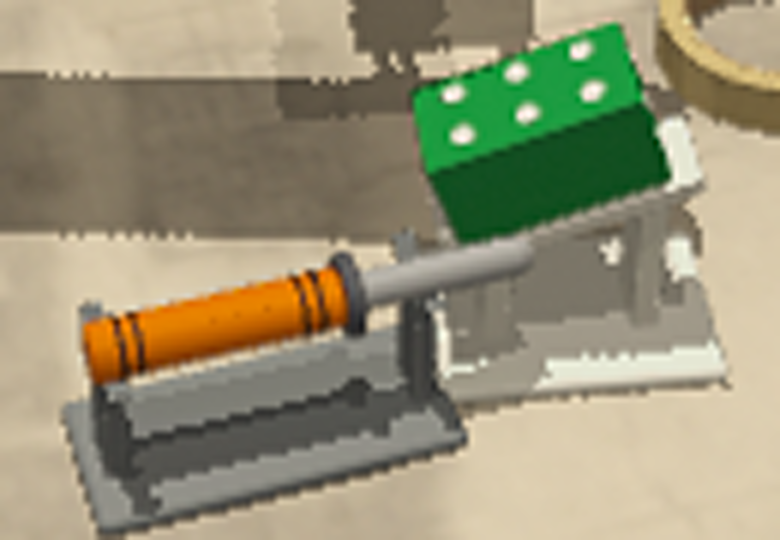

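View pics/t27z.png

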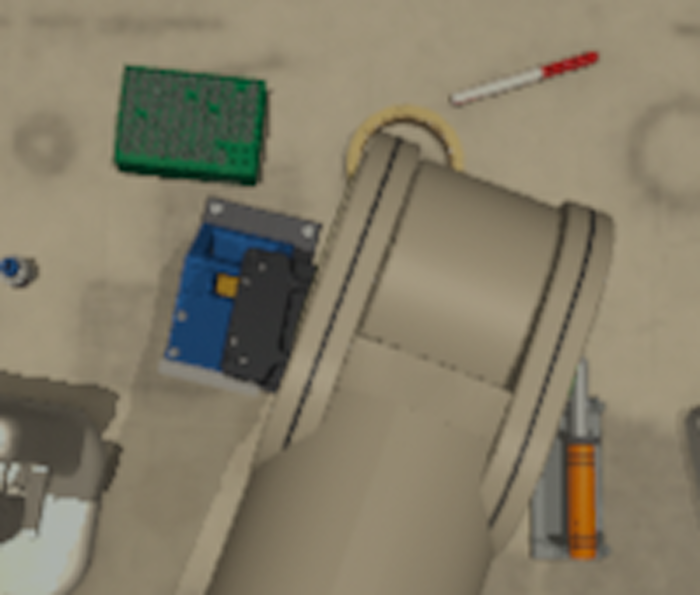

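Run:
```python
from h import *
D=load('s27');P=cloud(D);H=hsv(D);u,l,n=seat(S0,SY)
m=(D['d']>0)&(H[...,0]>45)&(H[...,0]<80)&(H[...,1]>120)&(P[...,0]>.54)&(P[...,0]<.68)&(P[...,1]<-.22)&(P[...,1]>-.34)
q=P[m]-S0
print('x',np.percentile(q@u,[1,99]).round(4),'y',np.percentile(q@l,[1,99]).round(4),'z',np.percentile(q@n,[1,50,99]).round(4))
p=P[m&((P-S0)@n>.037)]
for _ in range(4):
    k=p.mean(0);vt=np.linalg.svd(p-k,full_matrices=False)[2];nn=vt[2]*np.sign(vt[2][2]);p=p[abs((p-k)@nn)<.003]
print('top n slope',np.degrees(np.arccos(nn[2])),'yaw',np.degrees(np.arctan2(-nn[1],-nn[0])))
# rod compare side0 vs s27
for f in ('side0','s27'):
    E=load(f);Q=cloud(E);h=hsv(E);mm=(E['d']>0)&(h[...,0]>5)&(h[...,0]<20)&(h[...,1]>190)&(h[...,2]>120)&(Q[...,0]<.56)&(Q[...,1]<-.2)
    print(f,Q[mm].mean(0).round(4),Q[mm].min(0).round(3),Q[mm].max(0).round(3))
```

```text
x [-0.0434  0.0338] y [-0.0173  0.0264] z [0.0044 0.0405 0.0467]
top n slope 20.128908435545085 yaw -6.220880450736058
side0 [ 0.4573 -0.2959  0.0639] [ 0.272 -0.305 -0.104] [ 0.508 -0.21   0.073]
s27 [ 0.4587 -0.2971  0.0651] [ 0.272 -0.306 -0.106] [ 0.508 -0.211  0.073]
```

```bash
python3 -c "
from rig import arm
print(arm.sign_off(), arm.observe()['time'])"
```

```text
the job is handed in; nothing more can be done
the job is handed in; nothing more can be done
```

The job is done and handed in at about 28.5 s of the 61 s allowed, with no verdict reported. The block was knocked out, the rod is back on its cradle, and the block is lying on the rest.

- **Rod:** The moves could not tilt the tool, so I tilted the rod by pivoting it in a light grip against the mould's roof, to about 29.5°. I pushed it through the hole, which the wrist camera showed within about 1 mm of the pocket axis. I stopped short of the collar to keep the gripper clear of the back plate. The block stood about 42 mm out, from camera readings good to 1 or 2 mm. The rod went back level in both Vs; its handle reads within about 2 mm of where it started.
- **Block:** I drew it out by its sides and lowered it until it lay flat. Then I slid it down until a force of about 6 N showed it touching the lip.
- **Final check:** The side camera put the block at a 20.1° slope with its lower end at the lip. The same fit gave a heading about 5° off the rest's. I did not trust that, because the wrist pictures showed the block square to the rest.
- **Off-centre on purpose:** The block sits a few millimetres to one side (readings ran from about 2 to 5 mm). The rod's tip, back in its cradle, lies where a centred block would overhang.
- **Forces and surroundings:** The highest wrist force I read was about 26 N, and the lowest-clearance pass was beside the pipette stand. The tip box and dropper looked unmoved. The arm covered part of the last top view, so I saw only part of the tape roll, which also looked unmoved.

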